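# Change the bearing block in the vice and put the others back into their own nests

### The job

The long bearing block in the vice is deburred and the short one is next: clamp the short block in the vice, upright, lengthwise along the jaws and about mid-width, with the sliding jaw pushed up firmly so that it is held between both jaws. The blocks were mixed up, so put the long and the middle block back upright, flat on the pocket floor, each into the nest whose pocket fits its length. Keep every block upright all the while, and set one down on a free spot where its place is still taken.

Things in the scene. Friction and masses are not known exactly. Their poses are not given: they have to be found in the camera images.
- short_center (a point): short bearing block of printed bronze, an upright plate 32 mm long (x) x 22 mm thick (y) x 64 mm high (z), one tapped hole in its top, one 12 mm bore through it low down; about 160 g. Stands on its 32 x 22 mm foot; grip it across the 22 mm near the top. This point is its centre, 32 mm above the foot. At the start in the middle nest.
- middle_center (a point): middle bearing block of printed bronze, an upright plate 46 mm long (x) x 22 mm thick (y) x 64 mm high (z), two tapped holes in its top, one 22 mm bore through it low down; about 230 g. Stands on its 46 x 22 mm foot; grip it across the 22 mm near the top. This point is its centre, 32 mm above the foot. At the start in the long nest.
- long_center (a point): long bearing block of printed bronze, an upright plate 60 mm long (x) x 22 mm thick (y) x 64 mm high (z), three tapped holes in its top, two 12 mm bores through it low down; about 300 g. Stands on its 60 x 22 mm foot; grip it across the 22 mm near the top. This point is its centre, 32 mm above the foot. At the start loose between the open jaws of the vice.
- nest_short: short nest, fixed to the worktop: aluminium base plate 70 x 60 mm, 5 mm thick, with four grey rails (tops 15 mm above the worktop, 9 mm wide) round an open-topped pocket 42 mm long (x) x 32 mm wide (y), made for the short block. Origin: centre of the plate's underside; the pocket is centred on it, its floor 5 mm above. Empty at the start.
- nest_middle: middle nest, fixed to the worktop: aluminium base plate 84 x 60 mm, 5 mm thick, with four grey rails (tops 15 mm above the worktop, 9 mm wide) round an open-topped pocket 56 mm long (x) x 32 mm wide (y), made for the middle block. Origin: centre of the plate's underside; the pocket is centred on it, its floor 5 mm above.
- nest_long: long nest, fixed to the worktop: aluminium base plate 98 x 60 mm, 5 mm thick, with four grey rails (tops 15 mm above the worktop, 9 mm wide) round an open-topped pocket 70 mm long (x) x 32 mm wide (y), made for the long block. Origin: centre of the plate's underside; the pocket is centred on it, its floor 5 mm above.
- vice_seat (a point): foot of the gripping face of the small blue vice's fixed jaw, mid-width, level with the guide rail (24 mm wide) on which a block stands, 22.5 mm above the worktop. x along the jaw faces, y from the fixed to the sliding jaw and on to the screw handle, z up. Jaws 60 mm wide, tops 60 mm above the worktop. A clamped block lies lengthwise along x, its centre 11 mm along y and 32 mm up from here.
- jaw_back (a point): upper middle of the flat back (towards the screw handle) of the vice's sliding jaw, 51 mm above the worktop; axes as vice_seat; moves with the jaw. The jaw is 27 mm thick, 60 mm wide, its top 57 mm above the worktop. Behind it are about 45 mm to the screw's post (50 mm high, 30 mm wide), crossed mid-width by the screw rod, whose top is 44 mm above the worktop: push above it.
- bench_vice_jaw (a joint): slide of the vice's sliding jaw, m; the gap between the jaws is this + 1.4 mm. Pushed along directly with about 4 N (the screw bar is not turned); friction keeps it where it is left. About 0.032 at the start (open; limit 0.036), about 0.0206 when closed on a 22 mm block.

How it is judged:
At the end, for the whole second after the job is handed in: Long and middle block upright on the pocket floors of their own nests (within 9 mm of the middle each way, 3 mm in height); short block upright on the vice's rail, within 15 mm of mid-width, square to the jaws, sliding jaw closed to within 1.5 mm of its thickness; all tilts under 0.1 rad, at rest (x of long_center in the frame of nest_long between -0.009 and 0.009 m and y of long_center in the frame of nest_long between -0.009 and 0.009 m and z of long_center in the frame of nest_long below 0.04 m and angle between each of long_center, middle_center, short_center's own z axis and vertical below 0.1 rad and x of middle_center in the frame of nest_middle between -0.009 and 0.009 m and y of middle_center in the frame of nest_middle between -0.009 and 0.009 m and z of middle_center in the frame of nest_middle below 0.04 m and x of short_center in the frame of vice_seat between -0.015 and 0.015 m and y of short_center in the frame of vice_seat between 0.008 and 0.0135 m and z of short_center in the frame of vice_seat between 0.028 and 0.036 m and angle between the x axis of short_center and the x axis of vice_seat, either way round below 0.1 rad and value of joint bench_vice_jaw between 0.018 and 0.0222 m and linear speed of each of block_short, block_middle, block_long below 0.01 m/s); the robot touches nothing.
It fails at once if a block is tipped over by more than 0.5 rad (angle between any of short_center, middle_center, long_center's own z axis and vertical above 0.5 rad).
It also fails if it takes over 112 s, if anything falls off the work surface, if the arm or the gripper's body presses on something with over 40 N, if the wrist force passes 120 N, or if a joint passes its speed limit or range.

### The arm

A 7-joint arm with a two-finger parallel gripper is mounted at the origin on a cart in front of the work surface, level with it; the furniture and walls round the work are solid. World frame = base frame: x ahead of the robot, y to its left, z up, the work surface at z = 0. Lengths are in m, angles in rad, forces in N, time in s.
With the tool pointing down it reaches from about 0.4 to 0.85 m from the base axis. Payload 4.5 kg.
Tool frame: the origin (TCP) lies at the very end of the fingers, on their centre line; the grasp point (between the pads) lies 19 mm behind it (r.pinch_z is the distance from the TCP to the grasp point, in m); x points along the fingers, y is the direction in which the jaws open and shut, and the axes are right-handed (so a half turn about x gives the same grasp; the last joint's range is limited). The gripper opens to 88 mm and grips with 3 to 60 N. Pads are 18 mm wide; open, the fingers measure 123 mm over their backs; the gripper's body (75 mm by 187 mm) begins 45 mm behind the grasp point.
Start: joints at [1.201, 0.689, -0.195, 1.565, 0.157, 0.902, -0.215], TCP at [0.246, -0.575, 0.203] pointing down, gripper open.
Joint ranges: [-3.01, 3.01], [-0.46, 2.08], [-1.47, 1.51], [0.13, 2.56], [-1, 4.14], [0.04, 2.09], [-2.66, 2.66]. Speed limits (rad/s): [2.57, 2.57, 3.14, 3.14, 3.14, 3.14, 3.14].

### API

Orientations are given as a unit quaternion [x, y, z, w].
In Python, from plant import telemetry, cams, job, r gives the robot as it stands.
- The arm moves only by the tool send_rows, never from a script. Its argument "commands" is one flat list of numbers, 7 for each row, row after row: the shift along the world's x, y, z as a fraction of full scale, then the turn, a rotation vector about the world's x, y, z as a fraction of full scale, then the closure, from 0 (fully open) to 1 (shut). In form: [dx, dy, dz, wx, wy, wz, claw, dx, dy, dz, wx, wy, wz, claw, ...]. A call has 1 to 12 rows; each row shifts and turns the pose as measured when the row begins; what a row does not reach is not made up. Full scale, the value 1, is 250 mm for a shift and 90 degrees for a turn. A row lasts 1/10 s, in which the tool goes at most 50 mm and 8.59 degrees, less where a joint would pass 70% of its speed; a pose out of reach is approached as far as the arm can. A call with a number of a shift or a turn outside -1 to 1 is refused whole. A call with a gripper value outside its range is refused whole. The fingers move at their own pace and stop on an object; "newtons" is the grip in N (left out, the last holds). Time passes only in rows, so rows that do not move let the fingers close. It gives the time, the measured TCP pose, the force and the opening at its end, in the units of the state.
- telemetry.get_state(): the state, without advancing time (a new reading comes with each control period).
- cams.snapshot(name): name is "scene" or "top" or "wrist"; returns a dict with "image" (420x560x3 uint8, blue, green, red), "intrinsics" (3x3 intrinsics, pixels), "world_to_cam" (4x4, takes a point from world to camera coordinates). Camera axes: x right, y down, z forward; pixel columns grow to the right and rows downward; lengths in m; the calibration is good to about 2 mm. A picture is of the moment at which its call begins. There is no depth.
- job.finish_job(): hands the job in, once; it reports no verdict.
The state is a dict: "clock": time; "q": joint angles; "qd": joint speeds; "joint_torque": joint torques, N m; "tool_pos": TCP position; "eef_rot": TCP orientation; "contact_force": force on the tool from outside, world axes, zero at the start; "moment": the same for the moment, N m; "opening": opening from 0.0 (shut) to 1.0 (fully open).
Only numpy, scipy, OpenCV 4.12 (cv2) and the standard library are available. Lean on these libraries where they do the work, as an engineer would, in place of code of your own. Each camera call takes 0.05 s, during which the arm holds its last target.

## Working session

There is one attempt and no reset: what is moved stays moved. The work goes in short steps, Python scripts to look and compute and a tool call to move; the robot and the scene stay as the last step left them, time stands still between calls to the robot, and variables do not carry over. Pictures are saved under pics/ and viewed, and the job is handed in when it is done.

Besides the shell and the picture viewer there is one more tool, called after "Request:" in YAML: its name, and indented under it one key for each argument. send_rows: Moves the arm, as the interface text tells. Its arguments: {"type":"object","properties":{"commands":{"type":"array"},"newtons":{"type":"number"}},"required":["commands"]}

```bash
ls; mkdir -p pics
python3 - <<'E'
from plant import telemetry,cams,r
import cv2
s=telemetry.get_state();print({k:(v if not hasattr(v,'round') else v) for k,v in s.items()},r.pinch_z)
for n in ("scene","top","wrist"):
    d=cams.snapshot(n);cv2.imwrite(f"pics/a_{n}.png",d["image"]);print(n,d["intrinsics"],d["world_to_cam"])
E
```

```text
pics
{'clock': 0.0, 'q': array([ 1.20082447,  0.68999329, -0.19453027,  1.56636138,  0.15727846,
        0.90252096, -0.21509938]), 'qd': array([-0.00026589, -0.0009832 ,  0.00016863, -0.00073292, -0.00191859,
        0.00050648,  0.00110109]), 'joint_torque': array([ 1.16509938e-03, -5.27566087e+01, -1.26725111e+00, -1.53427255e+01,
       -5.28451125e-02,  6.28256865e-03,  1.67863777e-04]), 'tool_pos': array([ 0.24523441, -0.57409445,  0.20220009]), 'eef_rot': array([-0.69256589, -0.1424632 ,  0.69291235, -0.14117081]), 'contact_force': array([-0.35491377, -0.31691967, -0.13134384]), 'moment': array([ 0.07501808,  0.03043723, -0.0280682 ]), 'opening': 1.0001543779322715} 0.0187
scene [[416.49873112   0.         277.48209087]
 [  0.         416.49873112 202.98613921]
 [  0.           0.           1.        ]] [[-0.82467488 -0.56554634 -0.00828715  0.50412005]
 [-0.38048414  0.56554071 -0.73170727  0.243957  ]
 [ 0.41850108 -0.60026748 -0.68156863  0.81197217]
 [ 0.          0.          0.          1.        ]]
top [[416.03603859   0.         279.20430732]
 [  0.         416.03603859 208.80950838]
 [  0.           0.           1.        ]] [[ 0.02297359 -0.99972079 -0.00552862  0.03413168]
 [-0.98524714 -0.0217022  -0.16975599  0.58697926]
 [ 0.16958861  0.00934696 -0.98547062  0.84295469]
 [ 0.          0.          0.          1.        ]]
wrist [[341.50969822   0.         284.66661214]
 [  0.         341.50969822 212.22518488]
 [  0.           0.           1.        ]] [[ 0.39232648 -0.91982424 -0.00181872 -0.62490461]
 [-0.87066499 -0.37199522  0.32181054 -0.04286159]
 [-0.29668569 -0.1246713  -0.94680234  0.39144494]
 [ 0.          0.          0.          1.        ]]
```

View pics/a_scene.png

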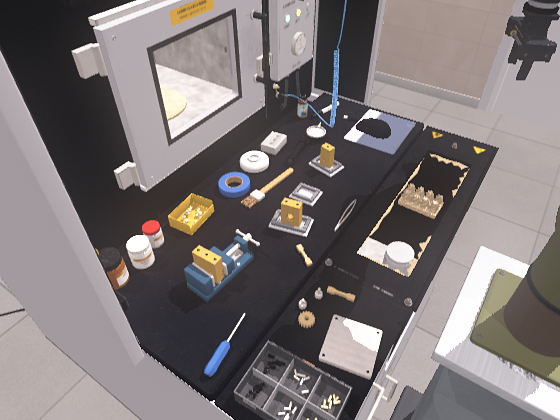

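View pics/a_top.png

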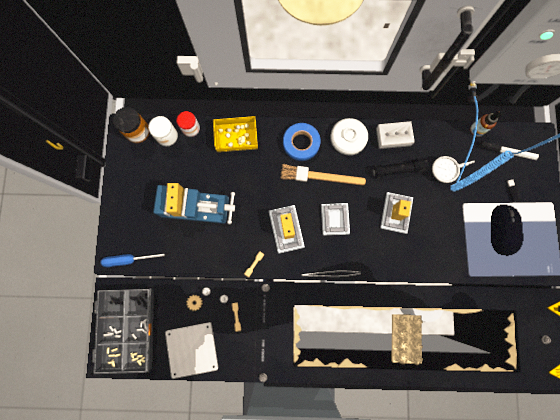

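View pics/a_wrist.png

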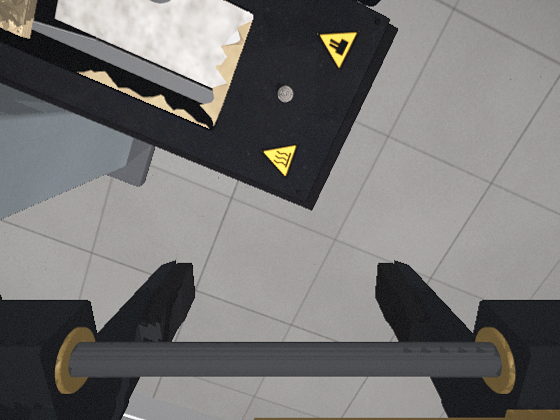

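Run:
```python
import cv2
a=cv2.imread("pics/a_top.png")
cv2.imwrite("pics/c1.png",cv2.resize(a[170:260,145:245],None,fx=6.5,fy=6.5,interpolation=cv2.INTER_CUBIC))
cv2.imwrite("pics/c2.png",cv2.resize(a[180:260,260:420],None,fx=5,fy=5,interpolation=cv2.INTER_CUBIC))
```

```text
(no output)
```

View pics/c1.png

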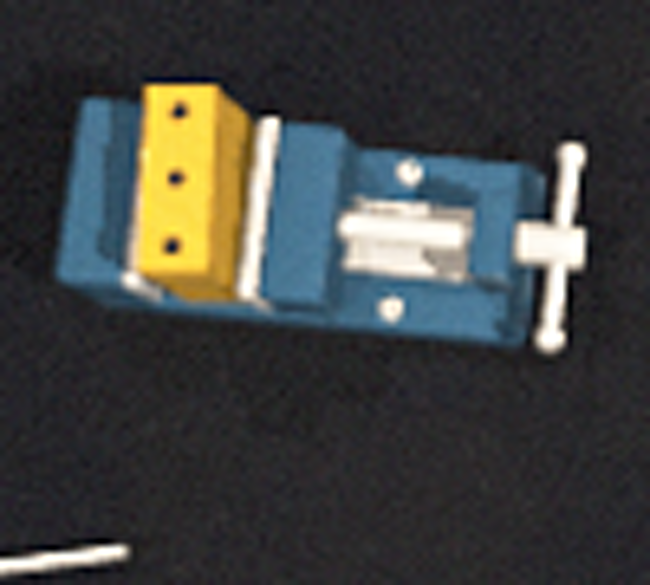

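View pics/c2.png

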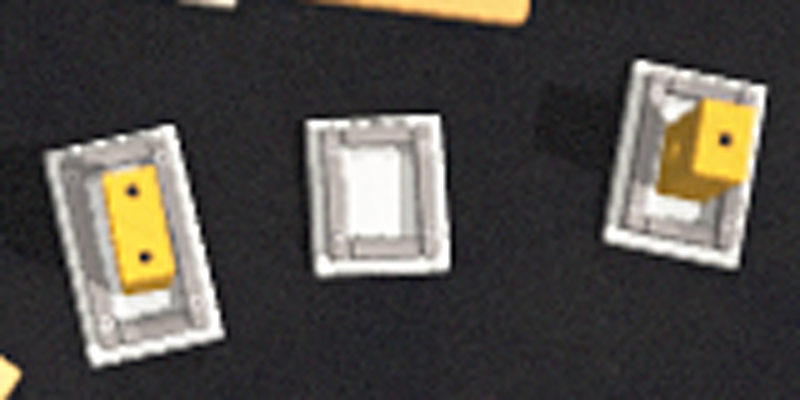

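```bash
cat > h.py <<'E'
import numpy as np,cv2
from scipy.optimize import least_squares
def bp(d,px,z):
    px=np.atleast_2d(px).astype(float);K=d["intrinsics"];T=d["world_to_cam"];R=T[:3,:3];t=T[:3,3]
    c=-R.T@t; v=(R.T@np.linalg.solve(K,np.c_[px,np.ones(len(px))].T)).T
    return c+v*((z-c[2])/v[:,2])[:,None]
def pj(d,P):
    P=np.atleast_2d(P);K=d["intrinsics"];T=d["world_to_cam"]
    q=(K@(T[:3,:3]@P.T+T[:3,3:])).T
    return q[:,:2]/q[:,2:]
def rect(x,y,th,L,W,z):
    c,s=np.cos(th),np.sin(th);o=np.array([[1,1],[1,-1],[-1,-1],[-1,1]])*[L/2,W/2]
    return np.c_[o@np.array([[c,s],[-s,c]])+[x,y],np.full(4,z)]
def fit(d,px,L,W,z):
    "px corners in order: far-left, far-right, near-right, near-left in the top view; L along ~world x"
    px=np.array(px,float);p0=bp(d,px,z);m=p0.mean(0);e=p0[0]-p0[3]
    f=lambda v:(pj(d,rect(*v,L,W,z))-px).ravel()
    r=least_squares(f,[m[0],m[1],np.arctan2(e[1],e[0])],x_scale=[.01,.01,.1]);return r.x,np.abs(r.fun).max()
def quad(img,d,P,col):
    cv2.polylines(img,[np.round(pj(d,P)*16).astype(int)],True,col,1,cv2.LINE_AA,4)
E
python3 - <<'E'
from h import *
import pickle
from plant import cams
d=cams.snapshot("top");pickle.dump(d,open("top0.pkl","wb"));pickle.dump(cams.snapshot("scene"),open("scene0.pkl","wb"))
o1=np.array([145,170])+(-.5+.5/6.5);o2=np.array([260,180])-.4
c1=lambda a:np.array(a)/6.5+o1
c2=lambda a:np.array(a)/5+o2
for n,px,L,W,z in [
 ("long blk",c1([[143,85],[217,87],[210,279],[140,272]]),.06,.022,.0865),
 ("fixed jaw top outer edge",c1([[83,98],[83,98],[58,277],[58,277]]),.06,.0001,.06),
 ("slide jaw top",c1([[272,122],[345,128],[335,305],[262,300]]),.06,.027,.057),
 ("nest long",c2([[46,150],[176,126],[222,338],[96,364]]),.098,.06,.005),
 ("mid blk",c2([[104,171],[156,164],[173,286],[124,293]]),.046,.022,.069),
 ("nest short",c2([[306,120],[439,114],[450,270],[317,276]]),.07,.06,.005),
 ("nest mid",c2([[635,62],[766,88],[738,268],[605,240]]),.084,.06,.005),
 ("short blk",c2([[706,99],[757,102],[744,184],[693,180]]),.032,.022,.069)]:
    v,e=fit(d,px,L,W,z);print(n,v.round(4),"deg",np.degrees(v[2]).round(1),"err",e.round(2))
E
```

```text
long blk [0.5991 0.2698 0.0304] deg 1.7 err 0.95
fixed jaw top outer edge [ 0.6012  0.3121 -0.0637] deg -3.6 err 0.04
slide jaw top [ 0.5947  0.2356 -0.0056] deg -0.3 err 0.85
nest long [0.5499 0.0302 0.2341] deg 13.4 err 0.75
mid blk [0.5484 0.0292 0.1682] deg 9.6 err 1.45
nest short [ 0.5745 -0.0785  0.0691] deg 4.0 err 0.23
nest mid [ 0.5916 -0.217  -0.1829] deg -10.5 err 0.21
short blk [ 0.5907 -0.2159 -0.1412] deg -8.1 err 1.28
```

```bash
cat > go.py <<'E'
# usage: go.py x y z thdeg  -> remaining shift & turn in fractions (tool straight down, jaw axis at thdeg from world +-y)
import sys
from h import *
from scipy.spatial.transform import Rotation as Ro
from plant import telemetry
s=telemetry.get_state()
x,y,z,th=map(float,sys.argv[1:5]);th=np.radians(th)
R=Ro.from_quat(s["eef_rot"]);best=None
for k in (1,-1):
    X=np.array([0,0,-1.]);Y=k*np.array([-np.sin(th),np.cos(th),0]);T=Ro.from_matrix(np.c_[X,Y,np.cross(X,Y)])
    w=(T*R.inv()).as_rotvec()
    if best is None or np.linalg.norm(w)<np.linalg.norm(best[0]): best=(w,k)
dp=np.array([x,y,z])-s["tool_pos"]
print("t",round(s["clock"],2),"pos",s["tool_pos"].round(4),"k",best[1],"op",round(s["opening"],3),"F",s["contact_force"].round(1),"q7",s["q"][6].round(2))
print("shift frac",(dp/.25).round(4),"turn frac",(best[0]/(np.pi/2)).round(4),"rows",(np.linalg.norm(dp)/.05).round(1),(np.degrees(np.linalg.norm(best[0]))/8.59).round(1))
E
python3 go.py 0.50 -0.2 0.25 -10.5
```

```text
t 0.25 pos [ 0.2454 -0.5745  0.2026] k -1 op 1.001 F [-0.3 -0.1 -0.1] q7 -0.22
shift frac [1.0182 1.4979 0.1894] turn frac [-5.000e-04 -1.000e-04 -3.738e-01] rows 9.1 3.9
```

Request:
send_rows:
  commands: [0.1,0.15,0.02,0,0,-0.04,0,0.1,0.15,0.02,0,0,-0.04,0,0.1,0.15,0.02,0,0,-0.04,0,0.1,0.15,0.02,0,0,-0.04,0,0.1,0.15,0.02,0,0,-0.04,0,0.1,0.15,0.02,0,0,-0.04,0,0.1,0.15,0.02,0,0,-0.04,0,0.1,0.15,0.02,0,0,-0.04,0,0.1,0.15,0.02,0,0,-0.04,0,0.1,0.15,0.02,0,0,-0.03,0]

```text
clock: 1.25
tool_pos: [0.4951, -0.1914, 0.2529]
eef_rot: [-0.7, 0.089, 0.703, 0.089]
contact_force: [1.2, 0.1, -0.1]
opening: 1.001
```

```bash
python3 go.py 0.50 -0.2 0.25 -10.5
python3 - <<'E'
from h import *
from plant import cams
d=cams.snapshot("wrist");cv2.imwrite("pics/w1.png",d["image"]);T=d["world_to_cam"];print(-T[:3,:3].T@T[:3,3])
E
```

```text
t 1.25 pos [ 0.4951 -0.1914  0.2529] k -1 op 1.001 F [ 1.2  0.1 -0.1] q7 -1.53
shift frac [ 0.0198 -0.0342 -0.0115] turn frac [ 0.     -0.0022  0.0434] rows 0.2 0.5
[ 0.57835399 -0.21278342  0.43357648]
```

View pics/w1.png

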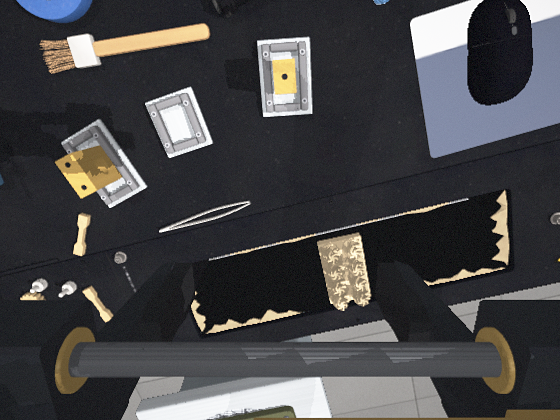

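Request:
send_rows:
  commands: [-0.1,0.1,-0.1,0,0,0.04,0,-0.1,0.1,-0.1,0,0,0,0,0,0,0,0,0,0,0,0,0,0,0,0,0,0]

```text
clock: 1.7
tool_pos: [0.4533, -0.1251, 0.203]
eef_rot: [0.707, -0.055, -0.703, -0.06]
contact_force: [1.1, 0.7, 0.3]
opening: 0.999
```

Run:
```python
from h import *
import pickle
from plant import cams
d=cams.snapshot("wrist");pickle.dump(d,open("w2.pkl","wb"));a=d["image"];cv2.imwrite("pics/w2.png",a)
N={"L":(.5499,.0302),"S":(.5745,-.0785),"M":(.5916,-.217)}
for n,(x,y) in N.items():
    u=pj(d,[[x,y,.03]])[0].astype(int);print(n,u)
    x0,y0=max(0,u[0]-60),max(0,u[1]-60);print(x0,y0);cv2.imwrite(f"pics/w2{n}.png",cv2.resize(a[y0:y0+120,x0:x0+120],None,fx=5,fy=5,interpolation=cv2.INTER_CUBIC))
```

```text
L [117 113]
57 53
S [217  67]
157 7
M [360  21]
300 0
```

View pics/w2.png

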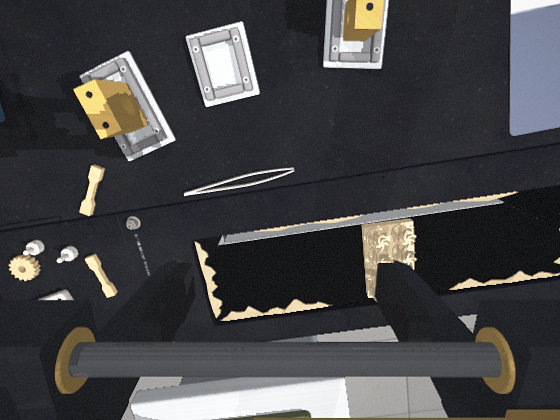

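View pics/w2L.png

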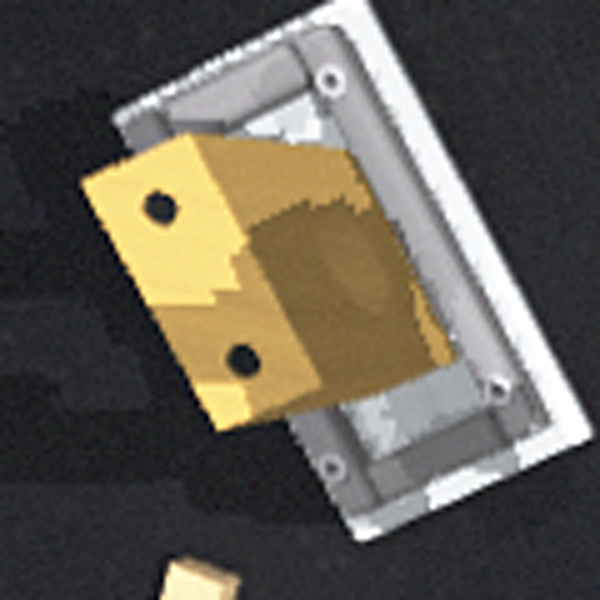

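View pics/w2M.png

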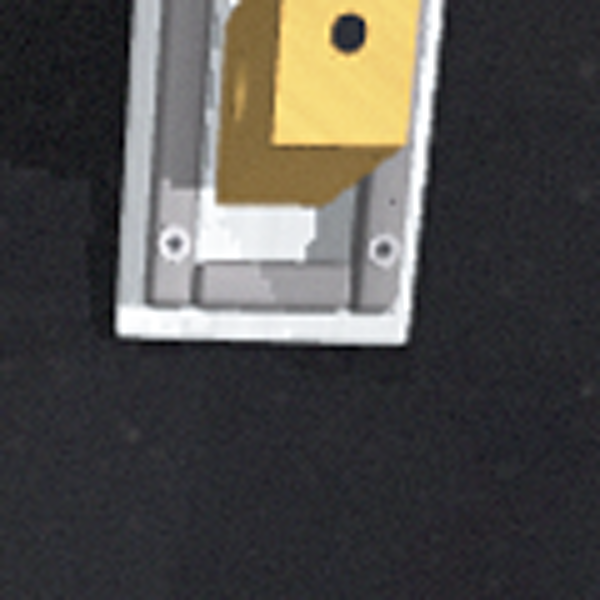

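View pics/w2S.png

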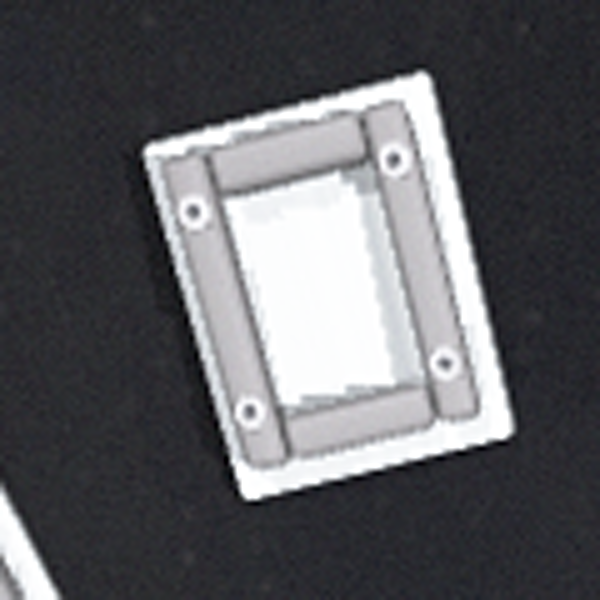

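```bash
python3 - <<'E'
from h import *
import pickle
d=pickle.load(open("w2.pkl","rb"))
c=lambda a,x,y:np.array(a)/5+[x-.4,y-.4]
for n,px,L,W,z in [("nestL",c([[112,116],[364,-3],[592,435],[365,542]],57,53),.098,.06,.005),
("midblk",c([[82,182],[190,132],[322,385],[218,432]],57,53),.046,.022,.069),
("nestS",c([[143,150],[430,70],[514,435],[246,500]],157,7),.07,.06,.005)]:
    v,e=fit(d,px,L,W,z);print(n,v.round(4),np.degrees(v[2]).round(1),e.round(2))
E
python3 go.py 0.50 -0.215 0.20 -10.5
```

```text
nestL [0.553  0.0285 0.2447] 14.0 1.51
midblk [0.5541 0.0279 0.2081] 11.9 0.27
nestS [ 0.5784 -0.0805  0.0648] 3.7 0.74
t 1.75 pos [ 0.4527 -0.1251  0.2029] k -1 op 1.002 F [-0.5  0.4 -0.2] q7 -1.56
shift frac [ 0.1891 -0.3598 -0.0114] turn frac [-0.0048  0.0036 -0.0131] rows 2.0 0.2
```

Request:
send_rows:
  commands: [0.1,-0.12,0,0,0,-0.01,0,0.1,-0.12,0,0,0,0,0,0.06,-0.08,0,0,0,0,0,0,0,0,0,0,0,0,0,0,0,0,0,0,0,0,0,0,0,0,0,0]

```text
clock: 2.35
tool_pos: [0.5228, -0.2139, 0.2061]
eef_rot: [0.708, -0.063, -0.7, -0.067]
contact_force: [-0.1, 0.6, 0.4]
opening: 0.998
```

```bash
python3 - <<'E'
from h import *
import pickle
from plant import cams
d=cams.snapshot("wrist");pickle.dump(d,open("w3.pkl","wb"));a=d["image"]
x,y=.5916,-.217
u=pj(d,[[x,y,.03]])[0].astype(int);print(u)
x0,y0=max(0,u[0]-70),max(0,u[1]-70);print(x0,y0);cv2.imwrite(f"pics/w3.png",cv2.resize(a[y0:y0+140,x0:x0+140],None,fx=4,fy=4,interpolation=cv2.INTER_CUBIC))
E
python3 go.py 0.59 -0.215 0.20 -10.5
```

```text
[276 116]
206 46
t 2.4 pos [ 0.5226 -0.2134  0.2061] k -1 op 1.001 F [ 0.4 -0.4 -0.4] q7 -1.45
shift frac [ 0.2695 -0.0063 -0.0244] turn frac [-0.0025  0.008   0.0002] rows 1.4 0.1
```

View pics/w3.png

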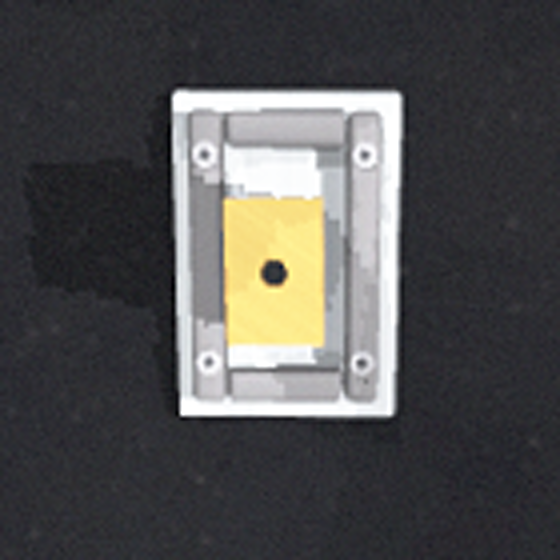

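Run:
```python
from h import *
import pickle
d=pickle.load(open("w3.pkl","rb"))
c=lambda a,x,y:np.array(a)/4+[x-.375,y-.375]
for n,px,L,W,z in [("nestM",c([[172,92],[402,92],[396,416],[179,416]],206,46),.084,.06,.005),
("short",c([[222,198],[324,198],[324,345],[225,347]],206,46),.032,.022,.069)]:
    v,e=fit(d,px,L,W,z);print(n,v.round(4),np.degrees(v[2]).round(1),e.round(2))
```

```text
nestM [ 0.5963 -0.2186 -0.1879] -10.8 0.4
short [ 0.5954 -0.217  -0.181 ] -10.4 0.38
```

Request:
send_rows:
  commands: [0.14,-0.006,0,0,0.004,0,0,0.13,-0.006,0,0,0.004,0,0,0,0,0,0,0,0,0,0,0,0,0,0,0,0,0,0,0,0,0,0,0]

```text
clock: 2.9
tool_pos: [0.5862, -0.2115, 0.2062]
eef_rot: [-0.701, 0.061, 0.707, 0.066]
contact_force: [0.1, 0.6, 0.4]
opening: 0.998
```

```bash
python3 go.py 0.5955 -0.217 0.046 -10.4
```

```text
t 2.9 pos [ 0.5862 -0.2115  0.2062] k -1 op 0.998 F [0.1 0.6 0.4] q7 -1.47
shift frac [ 0.0372 -0.022  -0.6406] turn frac [-0.0048 -0.0051 -0.0011] rows 3.2 0.1
```

Request:
send_rows:
  commands: [0.03,-0.02,-0.12,-0.004,-0.004,0,0,0.01,-0.005,-0.14,0,0,0,0,0,0,-0.14,0,0,0,0,0,0,-0.08,0,0,0,0,0,0,0,0,0,0,0,0,0,0,0,0,0,0]

```text
clock: 3.5
tool_pos: [0.5906, -0.218, 0.0864]
eef_rot: [-0.704, 0.064, 0.705, 0.064]
contact_force: [0.5, 0.1, 0.4]
opening: 1.0
```

```bash
python3 go.py 0.5955 -0.217 0.046 -10.4
```

```text
t 3.5 pos [ 0.5906 -0.218   0.0864] k -1 op 1.0 F [0.5 0.1 0.4] q7 -1.48
shift frac [ 0.0196  0.0039 -0.1616] turn frac [-0.     -0.0011  0.    ] rows 0.8 0.0
```

Request:
send_rows:
  commands: [0.02,0.004,-0.06,0,0,0,0,0.004,0,-0.08,0,0,0,0,0,0,-0.04,0,0,0,0,0,0,0,0,0,0,0,0,0,0,0,0,0,0]

```text
clock: 4.0
tool_pos: [0.6005, -0.2179, 0.044]
eef_rot: [0.707, -0.065, -0.702, -0.064]
contact_force: [0.9, -0.5, -0.3]
opening: 1.003
```

```bash
python3 go.py 0.5955 -0.217 0.046 -10.4
```

```text
t 4.0 pos [ 0.6005 -0.2179  0.044 ] k -1 op 1.003 F [ 0.9 -0.5 -0.3] q7 -1.48
shift frac [-0.0199  0.0035  0.0081] turn frac [0.0016 0.0045 0.0002] rows 0.1 0.1
```

Request:
send_rows:
  commands: [-0.018,0.003,0.008,0,0.004,0,0,0,0,0,0,0,0,0,0,0,0,0,0,0,0]

```text
clock: 4.3
tool_pos: [0.5968, -0.2175, 0.0481]
eef_rot: [0.705, -0.065, -0.703, -0.063]
contact_force: [0.8, 0.3, 0.5]
opening: 1.0
```

```bash
python3 go.py 0.5955 -0.217 0.046 -10.4
```

```text
t 4.3 pos [ 0.5968 -0.2175  0.0481] k -1 op 1.0 F [0.8 0.3 0.5] q7 -1.49
shift frac [-0.0051  0.002  -0.0085] turn frac [0.0022 0.002  0.0003] rows 0.1 0.0
```

Good; close.

Request:
send_rows:
  commands: [-0.004,0.002,-0.007,0,0,0,0.5,0,0,0,0,0,0,0.7,0,0,0,0,0,0,1,0,0,0,0,0,0,1,0,0,0,0,0,0,1,0,0,0,0,0,0,1,0,0,0,0,0,0,1,0,0,0,0,0,0,1]
  newtons: 25

```text
clock: 5.1
tool_pos: [0.5961, -0.2172, 0.0469]
eef_rot: [0.706, -0.066, -0.703, -0.063]
contact_force: [-0.3, 0.4, 0.2]
opening: 0.297
```

```bash
python3 go.py 0.5955 -0.217 0.146 -10.4
```

```text
t 5.1 pos [ 0.5961 -0.2172  0.0469] k -1 op 0.297 F [-0.3  0.4  0.2] q7 -1.49
shift frac [-0.0025  0.0007  0.3965] turn frac [0.0025 0.0027 0.0004] rows 2.0 0.0
```

Request:
send_rows:
  commands: [0,0,0,0,0,0,1,0,0,0,0,0,0,1,0,0,0,0,0,0,1,0,0,0,0,0,0,1,0,0,0,0,0,0,1]

```text
clock: 5.6
tool_pos: [0.5961, -0.2171, 0.0469]
eef_rot: [0.706, -0.065, -0.703, -0.063]
contact_force: [0.1, -0.0, -0.3]
opening: 0.007
```

Run:
```python
from h import *
from plant import cams
d=cams.snapshot("wrist");cv2.imwrite("pics/w4.png",d["image"])
d=cams.snapshot("scene");cv2.imwrite("pics/s4.png",cv2.resize(d["image"][100:240,230:430],None,fx=4,fy=4,interpolation=cv2.INTER_CUBIC))
```

```text
(no output)
```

View pics/w4.png

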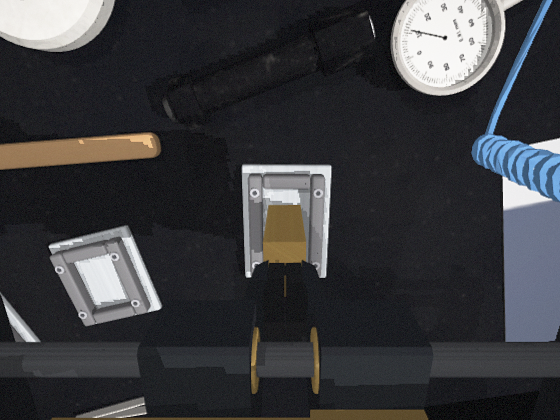

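View pics/s4.png

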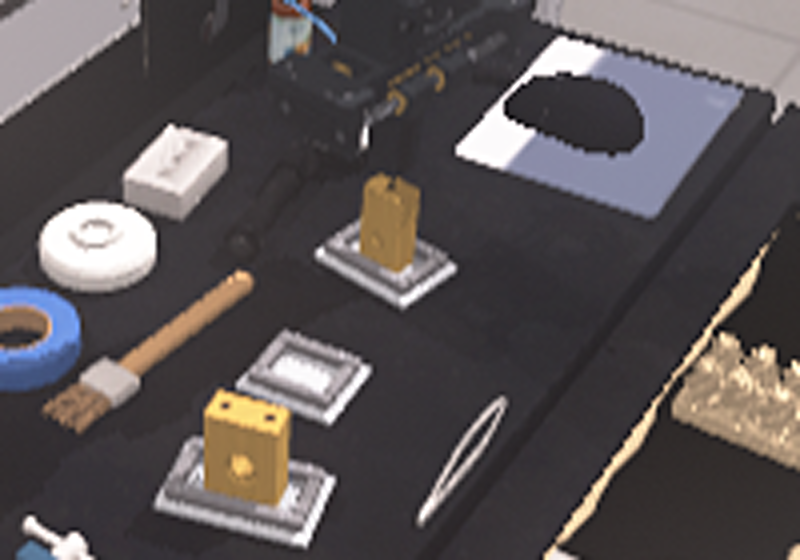

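Run:
```python
from h import *
from plant import cams,telemetry
s=telemetry.get_state()
d=cams.snapshot("wrist");a=d["image"].copy()
p=s["tool_pos"];print(p,pj(d,[p,p+[0,0,.0187]]), s["opening"])
for z,c in((.069,(0,0,255)),(.005,(255,0,0))): quad(a,d,rect(.5954,-.217,-.181,.032,.022,z),c)
quad(a,d,rect(.5963,-.2186,-.188,.084,.06,.005),(0,255,0))
cv2.circle(a,tuple(pj(d,[p])[0].astype(int)),3,(255,0,255),1)
cv2.imwrite("pics/w5.png",cv2.resize(a[140:340,200:380],None,fx=3,fy=3,interpolation=cv2.INTER_CUBIC))
d=cams.snapshot("top");b=d["image"];cv2.imwrite("pics/t5.png",cv2.resize(b[150:270,320:480],None,fx=5,fy=5,interpolation=cv2.INTER_CUBIC))
```

```text
[ 0.59612766 -0.21713664  0.0468653 ] [[284.39407767 251.07684303]
 [284.47468376 266.06118589]] 0.004360150742185539
```

View pics/w5.png

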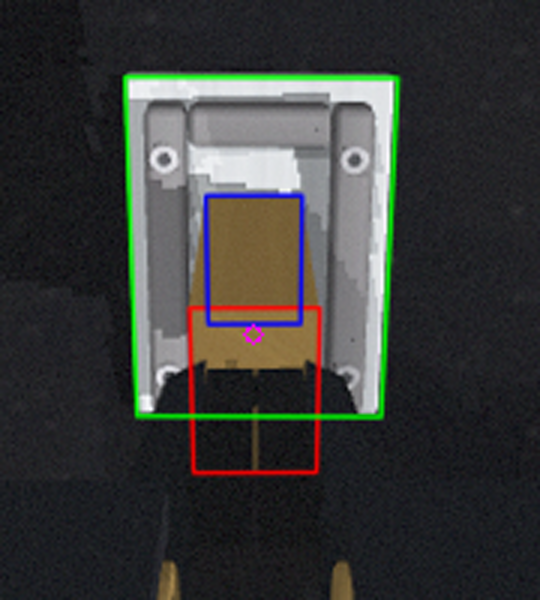

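View pics/t5.png

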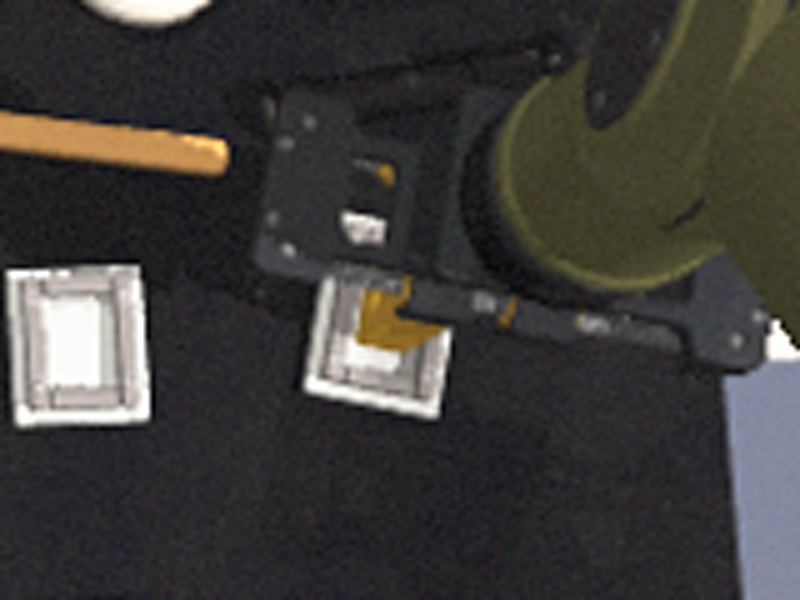

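Run:
```python
from h import *
from plant import cams,telemetry
s=telemetry.get_state();p=s["tool_pos"]
d=cams.snapshot("scene");a=d["image"].copy()
f=8;x0,y0=300,125
b=cv2.resize(a[y0:y0+70,x0:x0+80],None,fx=f,fy=f,interpolation=cv2.INTER_CUBIC)
dd=dict(d);K=d["intrinsics"].copy();S=np.array([[f,0,-f*x0+(f-1)/2],[0,f,-f*y0+(f-1)/2],[0,0,1]]);dd["intrinsics"]=S@K
for z,c in((.069,(0,0,255)),(.005,(255,0,0))): quad(b,dd,rect(.5954,-.217,-.181,.032,.022,z),c)
quad(b,dd,rect(.5963,-.2186,-.188,.084,.06,.005),(0,255,0))
for h in (0,.02,.04):
  cv2.circle(b,tuple(pj(dd,[p+[0,0,h]])[0].astype(int)),4,(255,0,255),2)
cv2.imwrite("pics/s5.png",b)
```

```text
(no output)
```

View pics/s5.png

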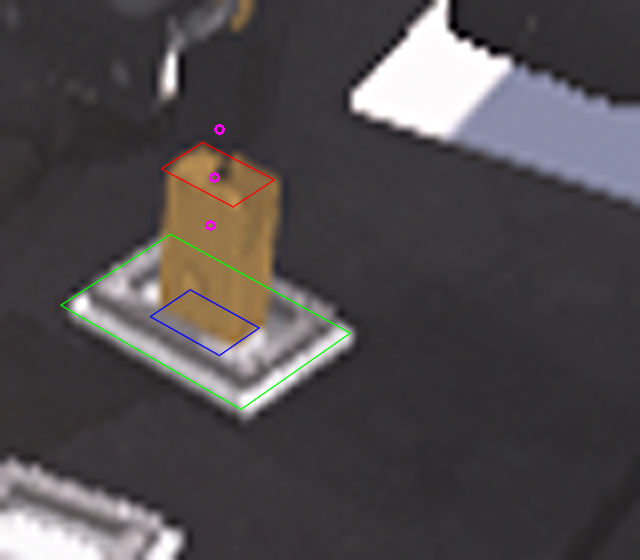

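Request:
send_rows:
  commands: [0,0,-0.008,0,0,0,1,0,0,0,0,0,0,1]

```text
clock: 6.05
tool_pos: [0.5961, -0.2172, 0.0447]
eef_rot: [0.706, -0.065, -0.703, -0.063]
contact_force: [-0.1, 0.3, 0.4]
opening: 0.003
```

Run:
```python
from h import *
from plant import cams,telemetry
s=telemetry.get_state();p=s["tool_pos"];print(p,s["contact_force"])
from scipy.spatial.transform import Rotation as Ro
R=Ro.from_quat(s["eef_rot"]).as_matrix();print(R.round(3))
d=cams.snapshot("wrist");T=d["world_to_cam"]
for h in(0,.01,.02,.03,.04):
  for w in(-.009,.009):
    print(h,w,pj(d,[p-h*R[:,0]+w*R[:,2]]).round(1),(T@np.r_[p-h*R[:,0]+w*R[:,2],1])[2].round(3))
d=cams.snapshot("wrist");cv2.imwrite("pics/w6.png",cv2.resize(d["image"][220:360,215:355],None,fx=4,fy=4,interpolation=cv2.INTER_CUBIC)*2)
```

```text
[ 0.59612815 -0.2171558   0.04472552] [-0.13566813  0.28558739  0.41331659]
[[ 0.004 -0.181 -0.983]
 [-0.004 -0.983  0.181]
 [-1.     0.003 -0.005]]
0 -0.009 [[284.4 236.8]] 0.196
0 0.009 [[284.5 264.9]] 0.202
0.01 -0.009 [[284.4 243.9]] 0.186
0.01 0.009 [[284.4 273.2]] 0.192
0.02 -0.009 [[284.4 251.8]] 0.177
0.02 0.009 [[284.4 282.4]] 0.183
0.03 -0.009 [[284.4 260.6]] 0.168
0.03 0.009 [[284.4 292.6]] 0.173
0.04 -0.009 [[284.4 270.5]] 0.158
0.04 0.009 [[284.4 303.9]] 0.164
```

View pics/w6.png

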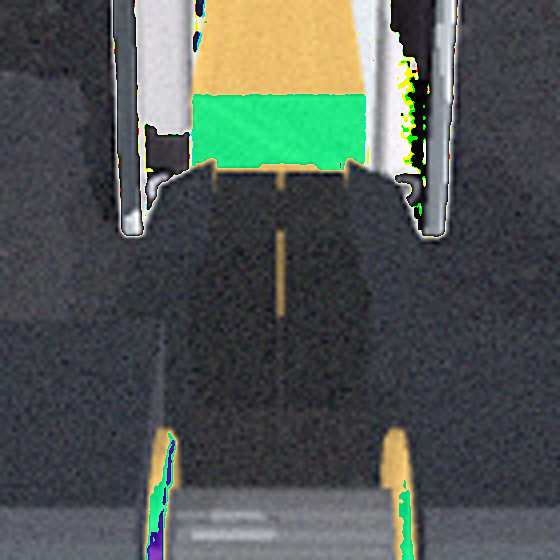

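Request:
send_rows:
  commands: [0,0,-0.012,0,0,0,1,0,0,0,0,0,0,1]

```text
clock: 6.35
tool_pos: [0.5963, -0.2172, 0.0417]
eef_rot: [0.706, -0.066, -0.702, -0.063]
contact_force: [-0.4, 0.3, 1.0]
opening: 0.005
```

Request:
send_rows:
  commands: [0,0,-0.012,0,0,0,1,0,0,0,0,0,0,1]

```text
clock: 6.55
tool_pos: [0.5963, -0.2172, 0.0384]
eef_rot: [0.706, -0.066, -0.702, -0.063]
contact_force: [0.6, 0.0, -0.5]
opening: 0.005
```

Request:
send_rows:
  commands: [0,0,-0.01,0,0,0,1,0,0,0,0,0,0,1]

```text
clock: 6.75
tool_pos: [0.5962, -0.2172, 0.0356]
eef_rot: [0.706, -0.065, -0.702, -0.063]
contact_force: [-0.0, 0.5, -0.7]
opening: 0.006
```

Request:
send_rows:
  commands: [0,0,-0.008,0,0,0,1,0,0,0,0,0,0,1]

```text
clock: 6.95
tool_pos: [0.5968, -0.2174, 0.0339]
eef_rot: [0.706, -0.066, -0.702, -0.063]
contact_force: [-0.4, -0.3, -0.4]
opening: 0.005
```

Run:
```python
from h import *
from plant import cams,telemetry
d=cams.snapshot("wrist");A=cv2.resize(d["image"][220:320,215:355],None,fx=4,fy=4,interpolation=cv2.INTER_CUBIC)
d=cams.snapshot("scene");B=cv2.resize(d["image"][125:185,300:370],None,fx=7,fy=7,interpolation=cv2.INTER_CUBIC)
B=cv2.LUT(B,np.array([255*(i/255)**.5 for i in range(256)]).astype(np.uint8));A=cv2.LUT(A,np.array([255*(i/255)**.5 for i in range(256)]).astype(np.uint8))
cv2.imwrite("pics/w7.png",A);cv2.imwrite("pics/s7.png",B)
```

```text
(no output)
```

View pics/w7.png

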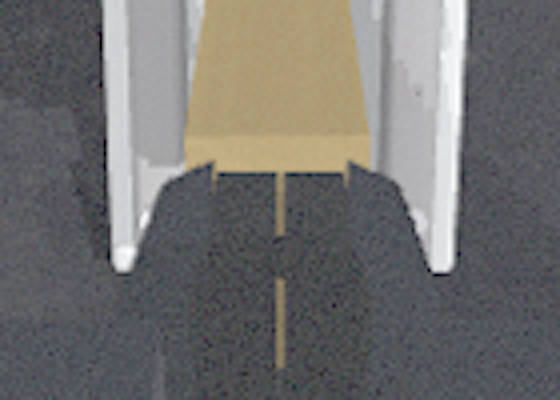

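View pics/s7.png

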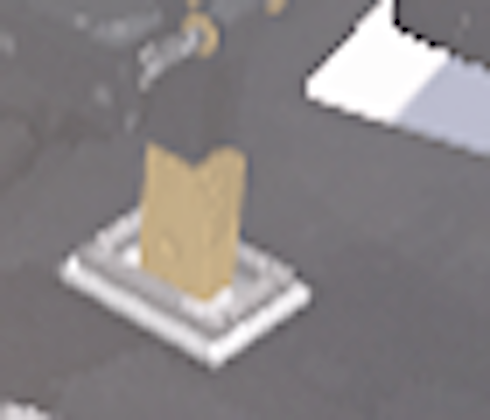

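Request:
send_rows:
  commands: [0,0,-0.008,0,0,0,1,0,0,0,0,0,0,1]

```text
clock: 7.25
tool_pos: [0.5976, -0.2177, 0.0345]
eef_rot: [0.707, -0.066, -0.701, -0.063]
contact_force: [-0.5, 0.3, 0.4]
opening: 0.002
```

Request:
send_rows:
  commands: [0,0,-0.006,0,0,0,1,0,0,0,0,0,0,1]

```text
clock: 7.45
tool_pos: [0.5981, -0.218, 0.0339]
eef_rot: [0.707, -0.066, -0.701, -0.063]
contact_force: [-0.6, 0.5, 1.1]
opening: 0.006
```

Request:
send_rows:
  commands: [0,0,0.1,0,0,0,1,0,0,0.1,0,0,0,0.5,0,0,0,0,0,0,0,0,0,0,0,0,0,0,0,0,0,0,0,0,0,0,0,0,0,0,0,0,0,0,0,0,0,0,0]

```text
clock: 8.15
tool_pos: [0.5944, -0.2166, 0.0793]
eef_rot: [0.704, -0.065, -0.704, -0.063]
contact_force: [-0.2, -1.5, 0.2]
opening: 0.527
```

```bash
python3 go.py 0.5955 -0.217 0.06 -10.4;python3 - <<'E'
from h import *
from plant import cams,telemetry
from scipy.spatial.transform import Rotation as Ro
s=telemetry.get_state();p=s["tool_pos"];R=Ro.from_quat(s["eef_rot"]).as_matrix()
d=cams.snapshot("wrist");a=d["image"].copy()
for z,c in((.069,(0,0,255)),): quad(a,d,rect(.5954,-.217,-.181,.032,.022,z),c)
for h in (0,.02,.035):cv2.circle(a,tuple(pj(d,[p-h*R[:,0]])[0].astype(int)),3,(255,0,255),1)
a=cv2.LUT(a,np.array([255*(i/255)**.5 for i in range(256)]).astype(np.uint8))
cv2.imwrite("pics/w8.png",a)
E
```

```text
t 8.15 pos [ 0.5944 -0.2166  0.0793] k -1 op 0.527 F [-0.2 -1.5  0.2] q7 -1.48
shift frac [ 0.0043 -0.0015 -0.0771] turn frac [ 0.0016 -0.      0.0003] rows 0.4 0.0
```

View pics/w8.png

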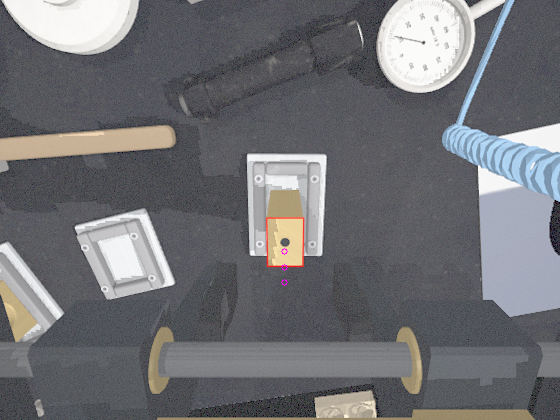

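Request:
send_rows:
  commands: [0.003,-0.001,-0.08,0,0,0,0.2,0,0,-0.08,0,0,0,0.2,0,0,-0.04,0,0,0,0.2,0,0,0,0,0,0,0.2,0,0,0,0,0,0,0.2,0,0,0,0,0,0,0.2]

```text
clock: 8.8
tool_pos: [0.5953, -0.2169, 0.0273]
eef_rot: [0.704, -0.065, -0.704, -0.063]
contact_force: [-0.1, 0.5, 0.4]
opening: 0.796
```

```bash
python3 go.py 0.5955 -0.217 0.011 -10.4
```

```text
t 8.8 pos [ 0.5953 -0.2169  0.0273] k -1 op 0.796 F [-0.1  0.5  0.4] q7 -1.49
shift frac [ 0.0008 -0.0002 -0.0653] turn frac [ 0.0016 -0.0001  0.0004] rows 0.3 0.0
```

Request:
send_rows:
  commands: [0,0,-0.04,0,0,0,0.2,0,0,-0.02,0,0,0,0.2,0,0,0,0,0,0,0.4,0,0,0,0,0,0,0.6,0,0,0,0,0,0,0.7,0,0,0,0,0,0,0.9,0,0,0,0,0,0,1,0,0,0,0,0,0,1,0,0,0,0,0,0,1,0,0,0,0,0,0,1,0,0,0,0,0,0,1]

```text
clock: 9.9
tool_pos: [0.5969, -0.2175, 0.0132]
eef_rot: [0.706, -0.066, -0.703, -0.063]
contact_force: [0.4, 0.2, -1.0]
opening: 0.25
```

```bash
python3 go.py 0.5955 -0.217 0.011 -10.4;python3 - <<'E'
from h import *
from plant import cams,telemetry
d=cams.snapshot("wrist");a=d["image"][180:330,200:380];a=cv2.LUT(a,np.array([255*(i/255)**.5 for i in range(256)]).astype(np.uint8))
cv2.imwrite("pics/w9.png",cv2.resize(a,None,fx=4,fy=4))
E
```

```text
t 9.9 pos [ 0.5969 -0.2175  0.0132] k -1 op 0.25 F [ 0.4  0.2 -1. ] q7 -1.49
shift frac [-0.0056  0.0018 -0.009 ] turn frac [0.0024 0.0023 0.0004] rows 0.1 0.0
```

View pics/w9.png

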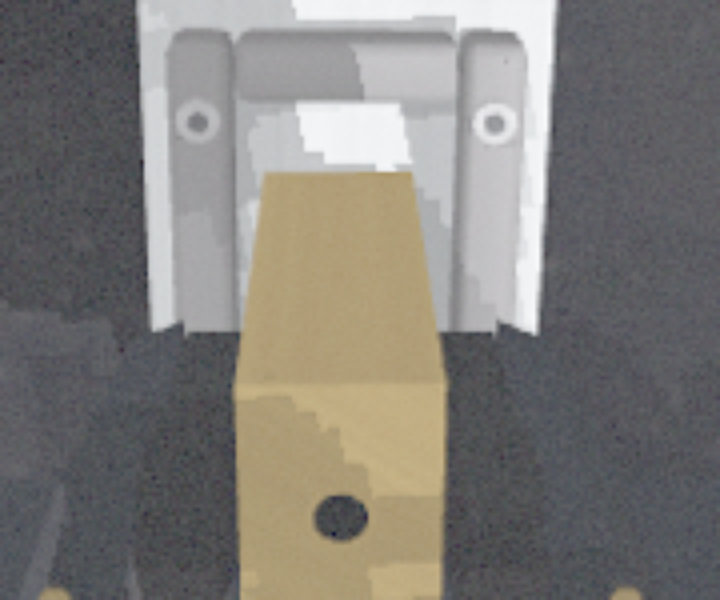

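Request:
send_rows:
  commands: [0,0,0.06,0,0,0,1,0,0,0.08,0,0,0,1,-0.02,0.02,0.08,0,0,0,1,-0.08,0.06,0.02,0,0,0,1,-0.12,0.08,0,0,0,0,1,-0.12,0.08,0,0,0,0,1,-0.04,0.04,0,0,0,0,1,0,0,0,0,0,0,1,0,0,0,0,0,0,1]

```text
clock: 10.85
tool_pos: [0.5005, -0.147, 0.0828]
eef_rot: [0.708, -0.067, -0.7, -0.063]
contact_force: [0.3, -0.2, -1.7]
opening: 0.247
```

```bash
python3 go.py 0.50 -0.15 0.0085 -10.4;python3 - <<'E'
from h import *
from plant import cams,telemetry
d=cams.snapshot("wrist");a=d["image"];a=cv2.LUT(a,np.array([255*(i/255)**.5 for i in range(256)]).astype(np.uint8))
cv2.imwrite("pics/w10.png",a)
E
```

```text
t 10.85 pos [ 0.5005 -0.147   0.0828] k -1 op 0.247 F [ 0.3 -0.2 -1.7] q7 -1.56
shift frac [-0.002  -0.0121 -0.2971] turn frac [0.0039 0.0068 0.0013] rows 1.5 0.1
```

View pics/w10.png

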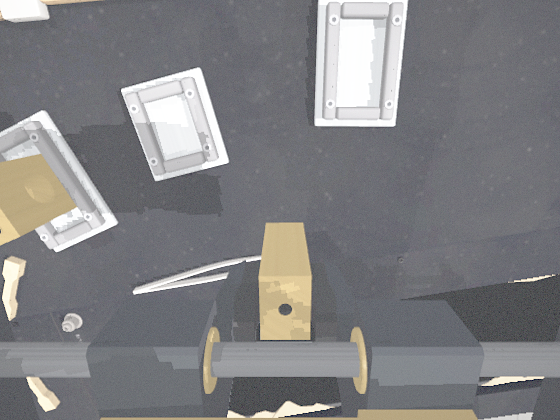

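Run:
```python
from h import *
from plant import cams,telemetry
d=cams.snapshot("wrist");print(bp(d,[[135,291],[262,258],[320,125]],0).round(3), pj(d,rect(.5,-.15,-.18,.032,.022,0)).round())
```

```text
[[ 0.45  -0.004  0.   ]
 [ 0.461 -0.12   0.   ]
 [ 0.561 -0.186  0.   ]] [[274. 190.]
 [302. 190.]
 [301. 227.]
 [275. 227.]]
```

Request:
send_rows:
  commands: [-0.002,-0.01,-0.08,0.004,0.006,0,1,0,0,-0.08,0,0,0,1,0,0,-0.08,0,0,0,1,0,0,-0.03,0,0,0,1,0,0,0,0,0,0,1,0,0,0,0,0,0,1]

```text
clock: 11.55
tool_pos: [0.5083, -0.1554, 0.0137]
eef_rot: [0.708, -0.068, -0.7, -0.066]
contact_force: [0.6, 0.1, -1.0]
opening: 0.249
```

```bash
python3 go.py 0.50 -0.15 0.0085 -10.4
```

```text
t 11.55 pos [ 0.5083 -0.1554  0.0137] k -1 op 0.249 F [ 0.6  0.1 -1. ] q7 -1.55
shift frac [-0.0331  0.0216 -0.0207] turn frac [0.0024 0.0076 0.0047] rows 0.2 0.1
```

Request:
send_rows:
  commands: [0,0,-0.012,0.002,0.007,0,1,0,0,0,0,0,0,1,0,0,-0.006,0,0,0,1,0,0,0,0,0,0,1]

```text
clock: 11.95
tool_pos: [0.5104, -0.1561, 0.0111]
eef_rot: [0.706, -0.067, -0.702, -0.066]
contact_force: [0.2, -0.3, -0.8]
opening: 0.25
```

```bash
python3 go.py 0.50 -0.15 0.0085 -10.4
```

```text
t 11.95 pos [ 0.5104 -0.1561  0.0111] k -1 op 0.25 F [ 0.2 -0.3 -0.8] q7 -1.55
shift frac [-0.0415  0.0244 -0.0105] turn frac [0.001  0.0028 0.0048] rows 0.2 0.1
```

Request:
send_rows:
  commands: [-0.004,0.002,-0.01,0,0.002,0,1,0,0,0,0,0,0,1,0,0,-0.008,0,0,0,1,0,0,0,0,0,0,1]

```text
clock: 12.35
tool_pos: [0.51, -0.1555, 0.0085]
eef_rot: [0.705, -0.067, -0.703, -0.066]
contact_force: [0.5, 0.8, -1.9]
opening: 0.247
```

```bash
python3 go.py 0.51 -0.156 0.0085 -10.4
python3 - <<'E'
from h import *
from plant import cams,telemetry
d=cams.snapshot("scene");print(pj(d,[[.51,-.156,0]]));a=d["image"][120:230,260:400];a=cv2.LUT(a,np.array([255*(i/255)**.5 for i in range(256)]).astype(np.uint8))
cv2.imwrite("pics/s11.png",cv2.resize(a,None,fx=5,fy=5))
E
```

```text
t 12.35 pos [ 0.51   -0.1555  0.0085] k -1 op 0.247 F [ 0.5  0.8 -1.9] q7 -1.55
shift frac [ 0.     -0.0021 -0.    ] turn frac [0.0013 0.002  0.0046] rows 0.0 0.1
[[341.40980641 188.72596575]]
```

View pics/s11.png

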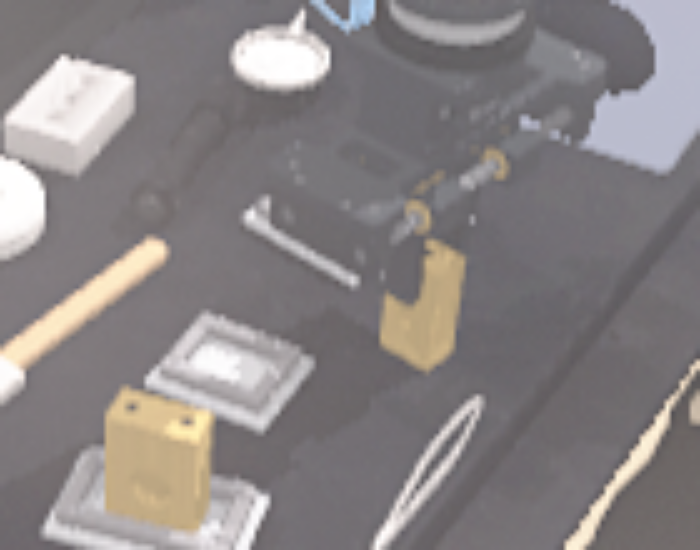

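Request:
send_rows:
  commands: [-0.002,0,-0.008,0,0.001,0,1,0,0,0,0,0,0,1,-0.002,0,-0.008,0,0,0,1,0,0,0,0,0,0,1]

```text
clock: 12.8
tool_pos: [0.5111, -0.1557, 0.0084]
eef_rot: [0.706, -0.067, -0.701, -0.066]
contact_force: [0.6, 0.4, -0.9]
opening: 0.248
```

```bash
python3 go.py 0.51 -0.156 0.0085 -10.4
```

```text
t 12.8 pos [ 0.5111 -0.1557  0.0084] k -1 op 0.248 F [ 0.6  0.4 -0.9] q7 -1.55
shift frac [-0.0043 -0.0011  0.0006] turn frac [0.0019 0.0043 0.0046] rows 0.0 0.1
```

Request:
send_rows:
  commands: [0,0,0,0,0.002,0,0.6,0,0,0,0,0,0,0.4,0,0,0,0,0,0,0.3,0,0,0,0,0,0,0.3,0,0,0.08,0,0,0,0.3,0,0,0.12,0,0,0,0.3,0,0,0.16,0,0,0,0.3,0,0,0.16,0,0,0,0.3,0,0,0.1,0,0,0,0.3,0,0,0,0,0,0,0.2,0,0,0,0,0,0,0.2]

```text
clock: 13.9
tool_pos: [0.5081, -0.1551, 0.1654]
eef_rot: [-0.703, 0.067, 0.705, 0.066]
contact_force: [-0.0, -1.0, -0.0]
opening: 0.798
```

```bash
python3 go.py 0.485 0.01 0.17 12
python3 - <<'E'
from h import *
from plant import cams,telemetry
d=cams.snapshot("wrist");a=d["image"];a=cv2.LUT(a,np.array([255*(i/255)**.5 for i in range(256)]).astype(np.uint8))
cv2.imwrite("pics/w12.png",a)
E
```

```text
t 13.9 pos [ 0.5081 -0.1551  0.1654] k -1 op 0.798 F [-0. -1. -0.] q7 -1.54
shift frac [-0.0925  0.6604  0.0183] turn frac [ 0.0014 -0.0015  0.2535] rows 3.3 2.7
```

View pics/w12.png

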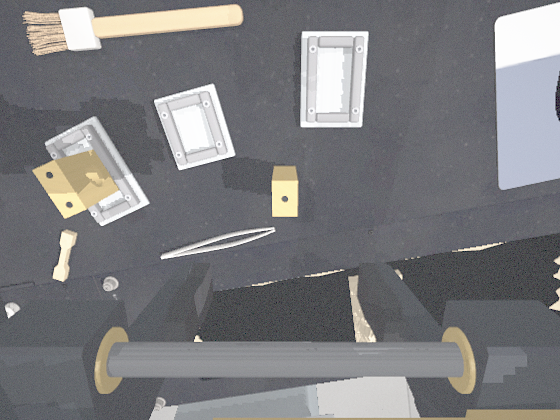

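Request:
send_rows:
  commands: [-0.02,0.14,0.01,0,0,0.06,0.2,-0.02,0.17,0.01,0,0,0.07,0.2,-0.02,0.17,0,0,0,0.07,0.2,-0.02,0.16,0,0,0,0.05,0.2,0,0,0,0,0,0,0.2,0,0,0,0,0,0,0.2]

```text
clock: 14.55
tool_pos: [0.4815, 0.0087, 0.1617]
eef_rot: [-0.697, -0.076, 0.709, -0.077]
contact_force: [0.3, 0.4, -1.0]
opening: 0.799
```

```bash
python3 go.py 0.485 0.01 0.17 12
python3 - <<'E'
from h import *
import pickle
from plant import cams,telemetry
d=cams.snapshot("wrist");pickle.dump(d,open("w13.pkl","wb"));a=d["image"]
u=pj(d,[[.553,.0285,.03]])[0].astype(int);x0,y0=max(0,u[0]-75),max(0,u[1]-75);print(x0,y0)
cv2.imwrite("pics/w13.png",cv2.resize(a[y0:y0+150,x0:x0+150],None,fx=4,fy=4,interpolation=cv2.INTER_CUBIC))
E
```

```text
t 14.55 pos [0.4815 0.0087 0.1617] k -1 op 0.799 F [ 0.3  0.4 -1. ] q7 -1.55
shift frac [0.0139 0.0052 0.0332] turn frac [ 0.0028 -0.0101 -0.0047] rows 0.2 0.1
204 32
```

View pics/w13.png

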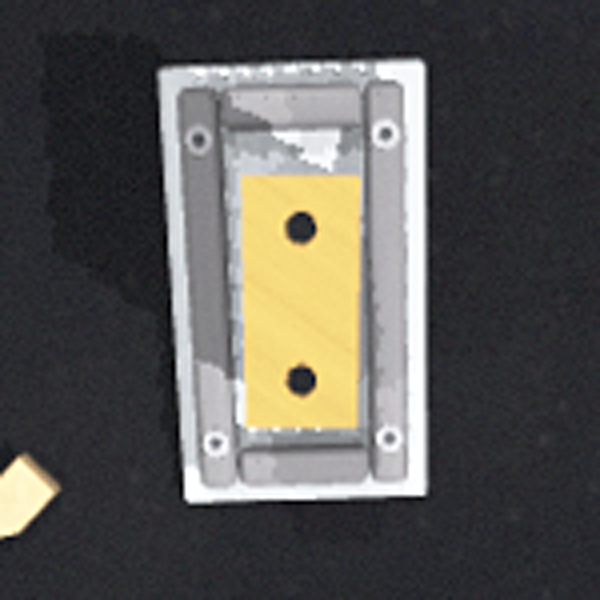

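Run:
```python
from h import *
import pickle
d=pickle.load(open("w13.pkl","rb"))
c=lambda a,x,y:np.array(a)/4+[x-.375,y-.375]
for n,px,L,W,z in [("nestL",c([[158,66],[426,60],[425,496],[186,501]],204,32),.098,.06,.005),
("mid",c([[240,177],[362,176],[359,428],[245,428]],204,32),.046,.022,.069)]:
    v,e=fit(d,px,L,W,z);print(n,v.round(4),np.degrees(v[2]).round(1),e.round(2))
```

```text
nestL [0.5537 0.0298 0.2407] 13.8 0.55
mid [0.5541 0.0283 0.2158] 12.4 0.43
```

Request:
send_rows:
  commands: [0.1,0.03,-0.02,0,-0.008,0,0.2,0.12,0.03,-0.04,0,0,0,0.2,0.07,0.02,-0.08,0,0,0,0.2,0,0,-0.08,0,0,0,0.2,0,0,-0.04,0,0,0,0.2,0,0,0,0,0,0,0.2,0,0,0,0,0,0,0.2]

```text
clock: 15.3
tool_pos: [0.555, 0.0182, 0.0905]
eef_rot: [-0.7, -0.067, 0.707, -0.073]
contact_force: [-0.6, 0.0, 0.4]
opening: 0.798
```

```bash
python3 go.py 0.5541 0.0285 0.008 12.4
```

```text
t 15.3 pos [0.555  0.0182 0.0905] k -1 op 0.798 F [-0.6  0.   0.4] q7 -1.58
shift frac [-0.0034  0.0411 -0.3298] turn frac [ 0.0063 -0.006   0.0114] rows 1.7 0.2
```

Request:
send_rows:
  commands: [-0.005,0.04,-0.04,0.006,-0.006,0.01,0.2,-0.005,0.01,-0.08,0,0,0,0.2,0,0,-0.05,0,0,0,0.2,0,0,0,0,0,0,0.2,0,0,0,0,0,0,0.2]

```text
clock: 15.8
tool_pos: [0.5544, 0.0283, 0.0508]
eef_rot: [0.705, 0.074, -0.701, 0.075]
contact_force: [0.2, -0.1, 0.4]
opening: 0.802
```

```bash
python3 go.py 0.5541 0.0285 0.008 12.4
```

```text
t 15.8 pos [0.5544 0.0283 0.0508] k -1 op 0.802 F [ 0.2 -0.1  0.4] q7 -1.59
shift frac [-0.0011  0.0008 -0.1712] turn frac [0.0007 0.004  0.0038] rows 0.9 0.1
```

Request:
send_rows:
  commands: [-0.003,0,-0.06,0,0.003,0,0.2,-0.003,0,-0.08,0,0.002,0,0.2,0,0,-0.03,0,0,0,0.2,0,0,0,0,0,0,0.2,0,0,0,0,0,0,0.2]

```text
clock: 16.3
tool_pos: [0.555, 0.0275, 0.0079]
eef_rot: [0.704, 0.073, -0.702, 0.074]
contact_force: [0.1, 0.1, 0.3]
opening: 0.799
```

```bash
python3 go.py 0.5541 0.0285 0.008 12.4
```

```text
t 16.3 pos [0.555  0.0275 0.0079] k -1 op 0.799 F [0.1 0.1 0.3] q7 -1.59
shift frac [-0.0036  0.0038  0.0004] turn frac [0.0007 0.0016 0.0047] rows 0.0 0.1
```

Request:
send_rows:
  commands: [-0.003,0.004,0,0,0.001,0.004,0.5,0,0,0,0,0,0,0.7,0,0,0,0,0,0,0.9,0,0,0,0,0,0,1,0,0,0,0,0,0,1,0,0,0,0,0,0,1,0,0,0,0,0,0,1,0,0,0,0,0,0,1,0,0,0,0,0,0,1]

```text
clock: 17.2
tool_pos: [0.5557, 0.0289, 0.01]
eef_rot: [0.705, 0.076, -0.701, 0.077]
contact_force: [0.8, 1.1, 0.2]
opening: 0.246
```

```bash
python3 go.py 0.5541 0.0285 0.1 12.4
```

```text
t 17.2 pos [0.5557 0.0289 0.01  ] k -1 op 0.246 F [0.8 1.1 0.2] q7 -1.59
shift frac [-0.0065 -0.0015  0.3601] turn frac [0.0004 0.0029 0.0003] rows 1.8 0.0
```

Request:
send_rows:
  commands: [0,0,0.06,0,0,0,1,0,0,0.12,0,0,0,1,0,0,0.12,0,0,0,1,0.01,-0.06,0.06,0,0,-0.02,1,0.02,-0.12,0,0,0,-0.05,1,0.02,-0.16,0,0,0,-0.05,1,0.03,-0.18,0,0,0,-0.05,1,0.03,-0.18,0,0,0,-0.05,1,0.03,-0.16,0,0,0,-0.03,1,0.02,-0.1,0,0,0,0,1,0,0,0,0,0,0,1,0,0,0,0,0,0,1]

```text
clock: 18.4
tool_pos: [0.5903, -0.2185, 0.1117]
eef_rot: [0.705, -0.066, -0.703, -0.067]
contact_force: [0.3, 0.6, -3.6]
opening: 0.252
```

```bash
python3 go.py 0.598 -0.2186 0.08 -10.8
```

```text
t 18.4 pos [ 0.5903 -0.2185  0.1117] k -1 op 0.252 F [ 0.3  0.6 -3.6] q7 -1.49
shift frac [ 0.0306 -0.0004 -0.1269] turn frac [-0.0005  0.0018 -0.0004] rows 0.7 0.0
```

Request:
send_rows:
  commands: [0.03,0,-0.06,0,0.001,0,1,0,0,-0.1,0,0,0,1,0,0,-0.06,0,0,0,1,0,0,0,0,0,0,1,0,0,0,0,0,0,1]

```text
clock: 18.9
tool_pos: [0.5995, -0.2089, 0.0531]
eef_rot: [-0.704, 0.06, 0.705, 0.065]
contact_force: [-0.6, -0.4, -2.4]
opening: 0.244
```

```bash
python3 go.py 0.598 -0.2186 0.035 -10.8;python3 - <<'E'
from h import *
import pickle
from plant import cams,telemetry
d=cams.snapshot("wrist");a=d["image"][120:340,180:400];a=cv2.LUT(a,np.array([255*(i/255)**.5 for i in range(256)]).astype(np.uint8))
cv2.imwrite("pics/w14.png",cv2.resize(a,None,fx=2.7,fy=2.7))
E
```

```text
t 18.9 pos [ 0.5995 -0.2089  0.0531] k -1 op 0.244 F [-0.6 -0.4 -2.4] q7 -1.5
shift frac [-0.006  -0.0389 -0.0724] turn frac [-0.0046  0.0001 -0.0068] rows 0.4 0.1
```

View pics/w14.png

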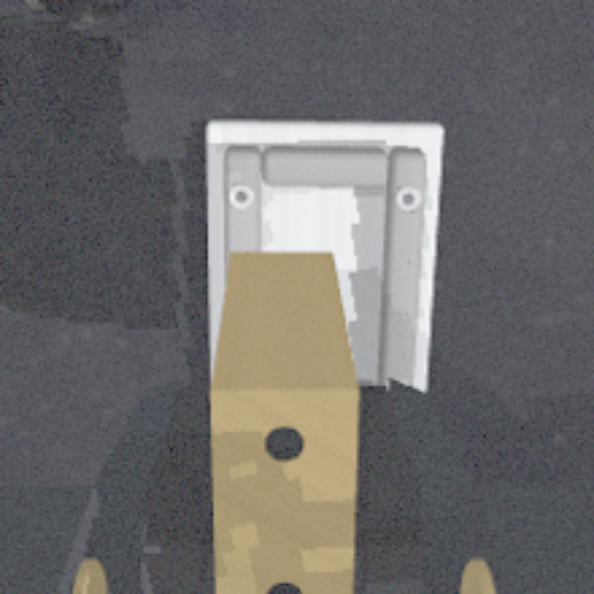

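Request:
send_rows:
  commands: [-0.006,-0.038,0,-0.004,0,-0.006,1,0,0,-0.03,0,0,0,1,0,0,-0.03,0,0,0,1,0,0,0,0,0,0,1,0,0,0,0,0,0,1]

```text
clock: 19.45
tool_pos: [0.5994, -0.2189, 0.0389]
eef_rot: [0.705, -0.066, -0.703, -0.066]
contact_force: [0.6, -0.6, -3.0]
opening: 0.252
```

```bash
python3 go.py 0.598 -0.2186 0.03 -10.8;python3 - <<'E'
from h import *
import pickle
from plant import cams,telemetry
d=cams.snapshot("wrist");a=d["image"][120:340,180:400];a=cv2.LUT(a,np.array([255*(i/255)**.5 for i in range(256)]).astype(np.uint8))
cv2.imwrite("pics/w15.png",cv2.resize(a,None,fx=2.7,fy=2.7))
E
```

```text
t 19.45 pos [ 0.5994 -0.2189  0.0389] k -1 op 0.252 F [ 0.6 -0.6 -3. ] q7 -1.5
shift frac [-0.0057  0.0014 -0.0358] turn frac [ 0.0003  0.0022 -0.0007] rows 0.2 0.0
```

View pics/w15.png

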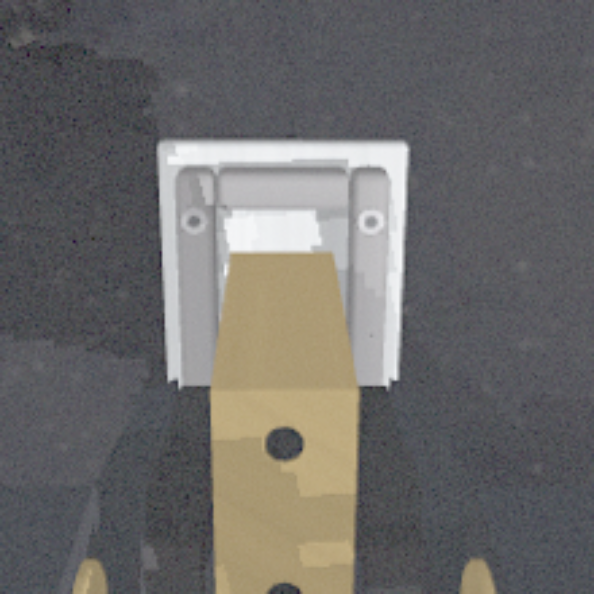

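Request:
send_rows:
  commands: [-0.008,0,-0.035,0,0.002,0,1,-0.003,0,-0.035,0,0,0,1,0,0,0,0,0,0,1,0,0,0,0,0,0,1]

```text
clock: 19.9
tool_pos: [0.5962, -0.2188, 0.0198]
eef_rot: [-0.704, 0.066, 0.704, 0.066]
contact_force: [1.0, 0.6, -2.3]
opening: 0.249
```

```bash
python3 go.py 0.598 -0.2186 0.01 -10.8;python3 - <<'E'
from h import *
import pickle
from plant import cams,telemetry
d=cams.snapshot("wrist");a=d["image"][120:340,180:400];a=cv2.LUT(a,np.array([255*(i/255)**.5 for i in range(256)]).astype(np.uint8))
cv2.imwrite("pics/w16.png",cv2.resize(a,None,fx=2.7,fy=2.7))
E
```

```text
t 19.9 pos [ 0.5962 -0.2188  0.0198] k -1 op 0.249 F [ 1.   0.6 -2.3] q7 -1.5
shift frac [ 0.007   0.0008 -0.0393] turn frac [ 0.0001 -0.0001 -0.0007] rows 0.2 0.0
```

View pics/w16.png

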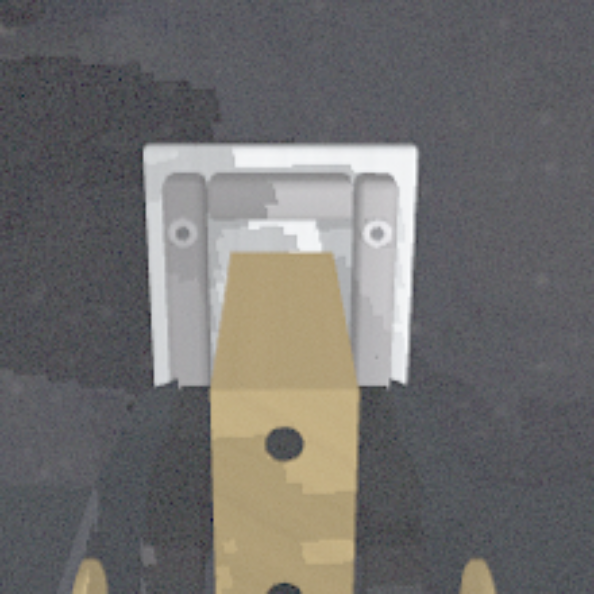

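Request:
send_rows:
  commands: [0.005,0,-0.03,0,0,0,1,0,0,-0.015,0,0,0,1,0,0,0,0,0,0,1,0,0,-0.008,0,0,0,1,0,0,0,0,0,0,1]

```text
clock: 20.45
tool_pos: [0.5988, -0.2185, 0.0104]
eef_rot: [0.705, -0.066, -0.703, -0.066]
contact_force: [0.5, -0.5, -3.2]
opening: 0.248
```

```bash
python3 go.py 0.598 -0.2186 0.01 -10.8
```

```text
t 20.45 pos [ 0.5988 -0.2185  0.0104] k -1 op 0.248 F [ 0.5 -0.5 -3.2] q7 -1.5
shift frac [-0.0033 -0.0005 -0.0014] turn frac [ 0.0002  0.0014 -0.0008] rows 0.0 0.0
```

Request:
send_rows:
  commands: [-0.004,0,-0.008,0,0,0,1,-0.002,0,-0.008,0,0,0,1,0,0,0,0,0,0,1]

```text
clock: 20.75
tool_pos: [0.5994, -0.2186, 0.0102]
eef_rot: [0.706, -0.066, -0.702, -0.066]
contact_force: [-0.0, -0.3, -3.7]
opening: 0.246
```

```bash
python3 go.py 0.598 -0.2186 0.01 -10.8
```

```text
t 20.75 pos [ 0.5994 -0.2186  0.0102] k -1 op 0.246 F [-0.  -0.3 -3.7] q7 -1.5
shift frac [-0.0056  0.0001 -0.0008] turn frac [ 0.0007  0.0042 -0.0008] rows 0.0 0.0
```

Request:
send_rows:
  commands: [0,0,0,0,0,0,0.6,0,0,0,0,0,0,0.4,0,0,0,0,0,0,0.3,0,0,0,0,0,0,0.3,0,0,0.08,0,0,0,0.3,0,0,0.14,0,0,0,0.3,0,0,0.18,0,0,0,0.3,0,0,0.18,0,0,0,0.3,0,0,0.1,0,0,0,0.3,-0.1,0,0.05,0,0,0,0.3,-0.1,0,0,0,0,0,0.3,0,0,0,0,0,0,0.3]

```text
clock: 21.95
tool_pos: [0.5477, -0.2184, 0.1971]
eef_rot: [0.707, -0.066, -0.702, -0.066]
contact_force: [-0.3, -0.7, -0.4]
opening: 0.701
```

```bash
python3 go.py 0.535 0.26 0.19 -2
python3 - <<'E'
from h import *
import pickle
from plant import cams,telemetry
d=cams.snapshot("wrist");pickle.dump(d,open("w17.pkl","wb"));a=d["image"]
u=pj(d,[[.596,-.218,.03]])[0].astype(int);x0,y0=max(0,u[0]-75),max(0,u[1]-75);print(x0,y0)
cv2.imwrite("pics/w17.png",cv2.resize(a[y0:y0+150,x0:x0+150],None,fx=4,fy=4,interpolation=cv2.INTER_CUBIC))
E
```

```text
t 21.95 pos [ 0.5477 -0.2184  0.1971] k -1 op 0.701 F [-0.3 -0.7 -0.4] q7 -1.47
shift frac [-0.0507  1.9135 -0.0285] turn frac [0.0005 0.0045 0.0966] rows 9.6 1.0
200 62
```

View pics/w17.png

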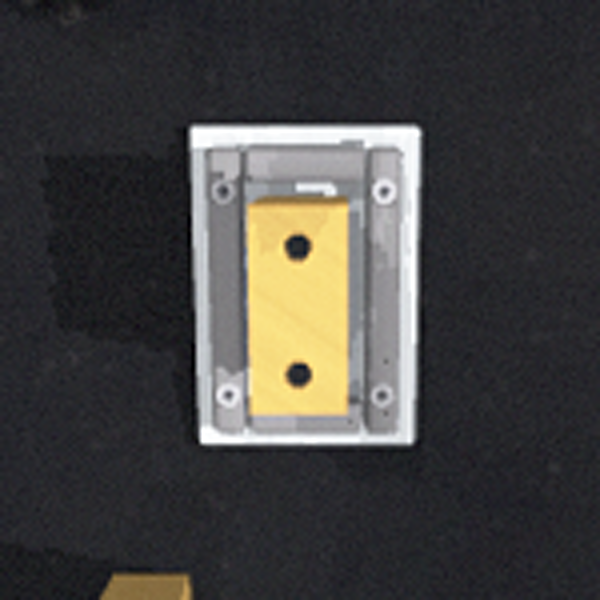

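Request:
send_rows:
  commands: [0,0.14,0,0,0,0.02,0.2,0,0.19,0,0,0,0.02,0.2,0,0.19,0,0,0,0.02,0.2,0,0.19,0,0,0,0.02,0.2,0,0.19,0,0,0,0.01,0.2,0,0.19,0,0,0,0,0.2,-0.01,0.19,0,0,0,0,0.2,-0.01,0.19,0,0,0,0,0.2,-0.01,0.19,0,0,0,0,0.2,-0.01,0.19,0,0,0,0,0.2,0,0.04,0,0,0,0,0.2,0,0,0,0,0,0,0.2]

```text
clock: 23.2
tool_pos: [0.547, 0.2786, 0.192]
eef_rot: [0.714, -0.011, -0.7, -0.015]
contact_force: [-0.3, -0.5, 0.4]
opening: 0.801
```

```bash
python3 go.py 0.535 0.26 0.19 -2
```

```text
t 23.2 pos [0.547  0.2786 0.192 ] k -1 op 0.801 F [-0.3 -0.5  0.4] q7 -2.15
shift frac [-0.048  -0.0743 -0.0078] turn frac [-0.0033  0.0121  0.001 ] rows 0.4 0.1
```

Request:
send_rows:
  commands: [-0.06,-0.07,0,-0.003,0.012,0,0.2,0,0,0,0,0,0,0.2,0,0,0,0,0,0,0.2,0,0,0,0,0,0,0.2]

```text
clock: 23.6
tool_pos: [0.5344, 0.2585, 0.1907]
eef_rot: [0.707, -0.014, -0.707, -0.014]
contact_force: [0.3, -1.1, 0.0]
opening: 0.797
```

```bash
python3 go.py 0.535 0.26 0.19 -2
python3 - <<'E'
from h import *
import pickle
from plant import cams,telemetry
d=cams.snapshot("wrist");pickle.dump(d,open("w18.pkl","wb"));a=d["image"]
u=pj(d,[[.6,.24,.05]])[0].astype(int);x0,y0=max(0,u[0]-90),max(0,u[1]-75);print(x0,y0)
cv2.imwrite("pics/w18.png",cv2.resize(a[y0:y0+150,x0:x0+190],None,fx=4,fy=4,interpolation=cv2.INTER_CUBIC))
E
```

```text
t 23.6 pos [0.5344 0.2585 0.1907] k -1 op 0.797 F [ 0.3 -1.1  0. ] q7 -2.13
shift frac [ 0.0025  0.0058 -0.0027] turn frac [0.0006 0.0005 0.0031] rows 0.0 0.0
211 43
```

View pics/w18.png

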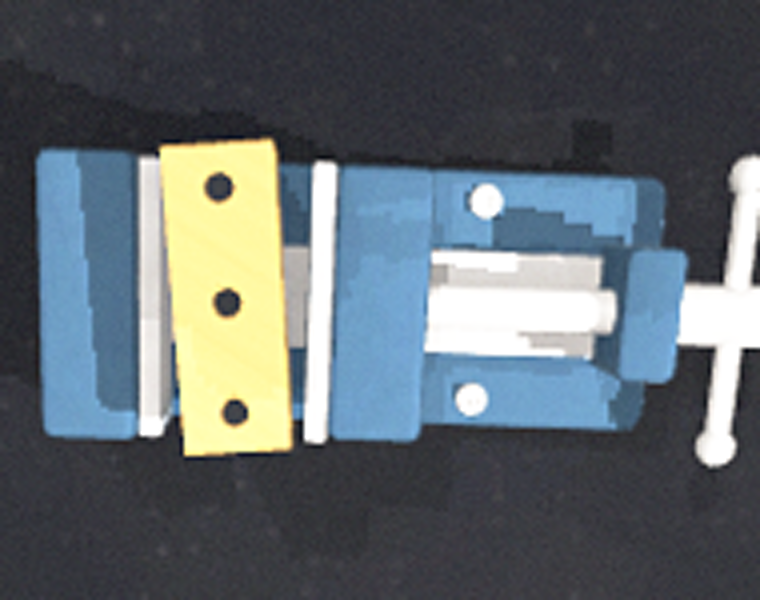

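Run:
```python
from h import *
import pickle
d=pickle.load(open("w18.pkl","rb"))
c=lambda a:np.array(a)/4+[211-.375,43-.375]
for n,px,L,W,z in [("long",c([[160,146],[274,139],[292,450],[184,456]]),.06,.022,.0865),
 ("slide",c([[315,160],[435,170],[419,440],[305,443]]),.06,.027,.057)]:
    v,e=fit(d,px,L,W,z);print(n,v.round(4),np.degrees(v[2]).round(1),e.round(2))
for n,px,z in [("slide front",[[315,160],[305,443]],.057),("slide back",[[435,170],[419,440]],.057),("fixed plate back",[[138,157],[139,435]],.06),("fixed plate top inner",[[160,157],[158,435]],.06),("fixed out",[[38,150],[45,437]],.06),("screw",[[600,310],[440,310]],.044),("post",[[632,250],[687,252],[672,382],[620,378]],.05),("rail",[[430,252],[425,355],[603,256],[590,358]],.0225)]:
    P=bp(d,c(px),z);print(n,P.round(4)[:,:2].tolist(),np.degrees(np.arctan2(*(P[0]-P[1])[[1,0]])).round(1))
```

```text
long [0.6033 0.2691 0.0138] 0.8 0.38
slide [ 0.5993  0.2393 -0.0723] -4.1 1.13
slide front [[0.6306, 0.2501], [0.5699, 0.2546]] -4.2
slide back [[0.6275, 0.2243], [0.5695, 0.2284]] -4.1
fixed plate back [[0.6326, 0.2879], [0.5737, 0.2922]] -4.2
fixed plate top inner [[0.6324, 0.2832], [0.5735, 0.2879]] -4.6
fixed out [[0.6349, 0.309], [0.5741, 0.3136]] -4.3
screw [[0.5958, 0.185], [0.5973, 0.2221]] -92.3
post [[0.609, 0.1795], [0.6081, 0.1671], [0.5794, 0.1691], [0.5808, 0.1812]] 85.7
rail [[0.6097, 0.2223], [0.5851, 0.2238], [0.607, 0.18], [0.5827, 0.1825]] -3.4
```

Request:
send_rows:
  commands: [0.1,0.02,0,0,0,0.02,0.3,0.12,0.02,0,0,0,0.01,0.4,0.08,0.01,-0.06,0,0,0,0.4,0,0,-0.1,0,0,0,0.4,0,0,-0.08,0,0,0,0.4,0,0,0,0,0,0,0.4,0,0,0,0,0,0,0.4]

```text
clock: 24.35
tool_pos: [0.6164, 0.2709, 0.1303]
eef_rot: [0.71, 0.003, -0.705, 0.002]
contact_force: [0.1, -1.1, 0.0]
opening: 0.602
```

```bash
python3 go.py 0.6033 0.2691 0.032 0.8
```

```text
t 24.35 pos [0.6164 0.2709 0.1303] k -1 op 0.602 F [ 0.1 -1.1  0. ] q7 -2.05
shift frac [-0.0524 -0.0071 -0.3933] turn frac [-0.0011  0.0044  0.005 ] rows 2.0 0.1
```

Request:
send_rows:
  commands: [-0.05,-0.007,-0.06,0,0.004,0.004,0.4,-0.005,0,-0.1,0,0,0,0.4,0,0,-0.06,0,0,0,0.4,0,0,0,0,0,0,0.4,0,0,0,0,0,0,0.4]

```text
clock: 24.85
tool_pos: [0.6068, 0.271, 0.0803]
eef_rot: [0.711, 0.007, -0.703, 0.002]
contact_force: [1.7, 0.7, -0.6]
opening: 0.6
```

```bash
python3 go.py 0.6033 0.2691 0.032 0.8
```

```text
t 24.85 pos [0.6068 0.271  0.0803] k -1 op 0.6 F [ 1.7  0.7 -0.6] q7 -2.06
shift frac [-0.0141 -0.0078 -0.1933] turn frac [-0.0043  0.0068  0.0013] rows 1.0 0.1
```

Request:
send_rows:
  commands: [-0.016,-0.008,-0.04,-0.004,0.006,0.001,0.4,-0.005,0,-0.06,0,0.002,0,0.4,-0.003,0,-0.04,0,0,0,0.4,0,0,0,0,0,0,0.4,0,0,0,0,0,0,0.4]

```text
clock: 25.35
tool_pos: [0.6021, 0.2696, 0.0446]
eef_rot: [0.707, 0.005, -0.707, 0.004]
contact_force: [0.9, 0.0, 0.6]
opening: 0.602
```

```bash
python3 go.py 0.6033 0.2691 0.032 0.8
```

```text
t 25.35 pos [0.6021 0.2696 0.0446] k -1 op 0.602 F [0.9 0.  0.6] q7 -2.06
shift frac [ 0.0048 -0.0019 -0.0504] turn frac [-0.001   0.0005  0.0003] rows 0.3 0.0
```

Request:
send_rows:
  commands: [0.001,-0.002,-0.03,-0.001,0,0,0.4,-0.002,0,-0.02,0,0.001,0,0.4,0,0,0,0,0,0,0.4,0,0,0,0,0,0,0.4]

```text
clock: 25.75
tool_pos: [0.6022, 0.2692, 0.0313]
eef_rot: [-0.707, -0.005, 0.707, -0.005]
contact_force: [0.3, -1.0, 0.5]
opening: 0.601
```

```bash
python3 go.py 0.6033 0.2691 0.032 0.8;python3 - <<'E'
from h import *
from plant import cams,telemetry
d=cams.snapshot("wrist");a=d["image"][180:340,170:400];a=cv2.LUT(a,np.array([255*(i/255)**.5 for i in range(256)]).astype(np.uint8))
cv2.imwrite("pics/w19.png",cv2.resize(a,None,fx=3,fy=3))
E
```

```text
t 25.75 pos [0.6022 0.2692 0.0313] k -1 op 0.601 F [ 0.3 -1.   0.5] q7 -2.06
shift frac [ 0.0044 -0.0002  0.0027] turn frac [-0.0001 -0.0002  0.0004] rows 0.0 0.0
```

View pics/w19.png

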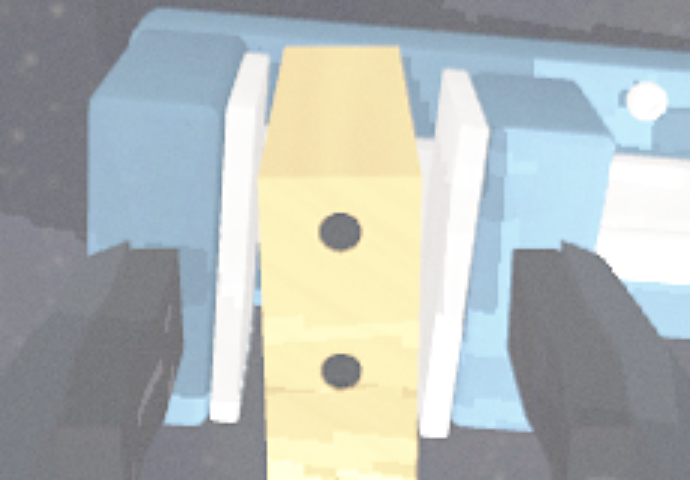

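Request:
send_rows:
  commands: [0.002,0,0,0,0,0,0.6,0,0,0,0,0,0,0.7,0,0,0,0,0,0,0.8,0,0,0,0,0,0,1,0,0,0,0,0,0,1,0,0,0,0,0,0,1,0,0,0,0,0,0,1,0,0,0,0,0,0,1]
  newtons: 35

```text
clock: 26.6
tool_pos: [0.6033, 0.2694, 0.0321]
eef_rot: [0.707, 0.005, -0.707, 0.004]
contact_force: [1.0, -0.1, -0.1]
opening: 0.244
```

```bash
python3 go.py 0.6033 0.2691 0.12 0.8
```

```text
t 26.6 pos [0.6033 0.2694 0.0321] k -1 op 0.244 F [ 1.  -0.1 -0.1] q7 -2.06
shift frac [ 0.     -0.0013  0.3514] turn frac [-0.0005  0.0007  0.0004] rows 1.8 0.0
```

Request:
send_rows:
  commands: [0,0,0.06,0,0,0,1,0,0,0.12,0,0,0,1,0,0,0.14,0,0,0,1,0,-0.04,0.06,0,0,0,1,-0.02,-0.12,0,0,0,0.03,1,-0.03,-0.16,0,0,0,0.03,1,-0.03,-0.16,0,0,0,0.03,1,-0.04,-0.16,0,0,0,0.03,1,-0.04,-0.16,0,0,0,0.02,1,-0.03,-0.12,0,0,0,0,1,0,0,0,0,0,0,1,0,0,0,0,0,0,1]

```text
clock: 27.8
tool_pos: [0.5449, 0.0229, 0.1315]
eef_rot: [-0.699, -0.083, 0.705, -0.087]
contact_force: [0.3, 0.9, -3.3]
opening: 0.25
```

```bash
python3 go.py 0.5537 0.0298 0.05 13.8
```

```text
t 27.8 pos [0.5449 0.0229 0.1315] k -1 op 0.25 F [ 0.3  0.9 -3.3] q7 -1.59
shift frac [ 0.0353  0.0277 -0.326 ] turn frac [ 0.0043 -0.0051  0.0005] rows 1.6 0.1
```

Request:
send_rows:
  commands: [0.035,0.028,-0.06,0.004,-0.005,0,1,0,0,-0.12,0,0,0,1,0,0,-0.1,0,0,0,1,0,0,-0.03,0,0,0,1,0,0,0,0,0,0,1,0,0,0,0,0,0,1]

```text
clock: 28.4
tool_pos: [0.5562, 0.0339, 0.0536]
eef_rot: [0.704, 0.087, -0.7, 0.086]
contact_force: [-0.1, 0.3, -3.5]
opening: 0.244
```

```bash
python3 go.py 0.5537 0.0298 0.038 13.8
```

```text
t 28.4 pos [0.5562 0.0339 0.0536] k -1 op 0.244 F [-0.1  0.3 -3.5] q7 -1.62
shift frac [-0.0099 -0.0164 -0.0624] turn frac [-0.0012  0.0033 -0.0024] rows 0.3 0.0
```

Request:
send_rows:
  commands: [-0.012,-0.016,-0.03,-0.001,0.003,-0.002,1,-0.003,0,-0.03,0,0,0,1,0,0,0,0,0,0,1,0,0,0,0,0,0,1]

```text
clock: 28.8
tool_pos: [0.5542, 0.0299, 0.0401]
eef_rot: [0.704, 0.085, -0.7, 0.085]
contact_force: [-0.2, -0.9, -2.8]
opening: 0.246
```

```bash
python3 go.py 0.5537 0.0298 0.025 13.8;python3 - <<'E'
from h import *
from plant import cams,telemetry
d=cams.snapshot("wrist");a=d["image"][120:340,180:400];a=cv2.LUT(a,np.array([255*(i/255)**.5 for i in range(256)]).astype(np.uint8))
cv2.imwrite("pics/w20.png",cv2.resize(a,None,fx=2.7,fy=2.7))
E
```

```text
t 28.8 pos [0.5542 0.0299 0.0401] k -1 op 0.246 F [-0.2 -0.9 -2.8] q7 -1.62
shift frac [-0.0019 -0.0003 -0.0603] turn frac [-0.0005  0.0031 -0.0002] rows 0.3 0.0
```

View pics/w20.png

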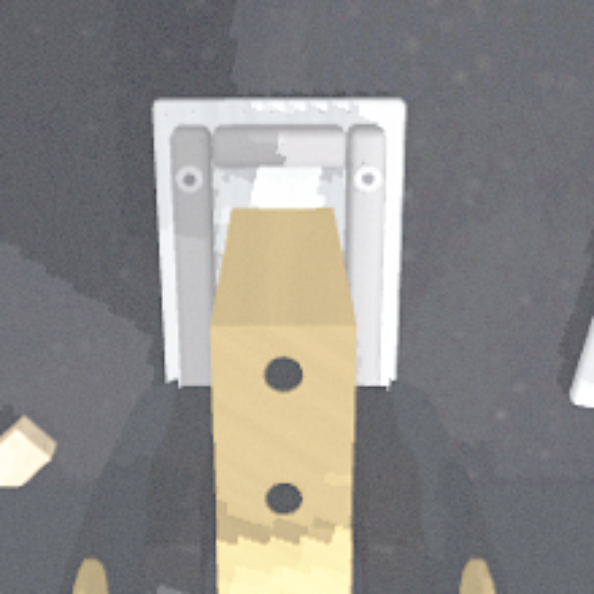

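Aligned (centred between the side rails). Lower to the floor.

Request:
send_rows:
  commands: [-0.003,0,-0.035,0,0.003,0,1,-0.003,0,-0.035,0,0,0,1,0,0,-0.02,0,0,0,1,0,0,0,0,0,0,1,0,0,0,0,0,0,1]

```text
clock: 29.35
tool_pos: [0.5527, 0.0301, 0.0155]
eef_rot: [0.702, 0.085, -0.702, 0.085]
contact_force: [0.1, -0.6, -3.7]
opening: 0.248
```

```bash
python3 go.py 0.5537 0.0298 0.0146 13.8
```

```text
t 29.35 pos [0.5527 0.0301 0.0155] k -1 op 0.248 F [ 0.1 -0.6 -3.7] q7 -1.62
shift frac [ 0.0041 -0.001  -0.0035] turn frac [-0.0006 -0.0001 -0.0003] rows 0.0 0.0
```

Request:
send_rows:
  commands: [0,0,-0.008,0,0,0,1,0,0,-0.008,0,0,0,1,0,0,0,0,0,0,1]

```text
clock: 29.65
tool_pos: [0.5532, 0.0302, 0.0155]
eef_rot: [0.703, 0.085, -0.701, 0.085]
contact_force: [0.7, 0.2, -3.6]
opening: 0.251
```

Request:
send_rows:
  commands: [0,0,-0.008,0,0,0,1,0,0,0,0,0,0,1]

```text
clock: 29.85
tool_pos: [0.5541, 0.0303, 0.0148]
eef_rot: [0.704, 0.085, -0.7, 0.085]
contact_force: [0.2, 0.4, -4.1]
opening: 0.243
```

Request:
send_rows:
  commands: [0,0,0,0,0,0,0.6,0,0,0,0,0,0,0.4,0,0,0,0,0,0,0.3,0,0,0,0,0,0,0.3,0,0,0.08,0,0,0,0.3,0,0,0.14,0,0,0,0.3,0,0,0.18,0,0,0,0.3,0,0,0.18,0,0,0,0.3,-0.1,0,0.05,0,0,0,0.3,-0.16,0,0,0,0,0,0.3,-0.02,0,0,0,0,0,0.3,0,0,0,0,0,0,0.3]

```text
clock: 31.05
tool_pos: [0.4831, 0.0305, 0.1778]
eef_rot: [0.705, 0.085, -0.699, 0.085]
contact_force: [0.1, -0.5, 0.3]
opening: 0.699
```

```bash
python3 go.py 0.44 -0.145 0.18 -10.5
python3 - <<'E'
from h import *
from plant import cams,telemetry
d=cams.snapshot("wrist");a=d["image"]
cv2.imwrite("pics/w21.png",a)
E
```

```text
t 31.05 pos [0.4831 0.0305 0.1778] k -1 op 0.699 F [ 0.1 -0.5  0.3] q7 -1.62
shift frac [-0.1722 -0.7019  0.009 ] turn frac [ 0.      0.0054 -0.27  ] rows 3.6 2.8
```

View pics/w21.png

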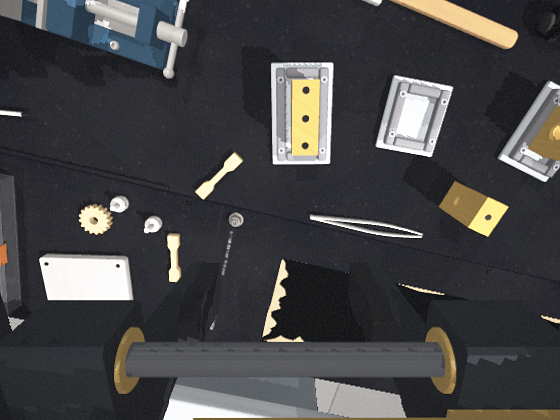

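Request:
send_rows:
  commands: [-0.02,-0.14,0,0,0,-0.06,0.3,-0.04,-0.18,0,0,0,-0.07,0.3,-0.04,-0.18,0,0,0,-0.07,0.3,-0.04,-0.17,0,0,0,-0.06,0.3,-0.02,-0.03,0,0,0,0,0.3,0,0,0,0,0,0,0.3,0,0,0,0,0,0,0.3]

```text
clock: 31.8
tool_pos: [0.4508, -0.1491, 0.1755]
eef_rot: [0.71, -0.063, -0.699, -0.063]
contact_force: [-0.7, -0.7, -0.1]
opening: 0.7
```

```bash
python3 go.py 0.44 -0.145 0.18 -10.5
python3 - <<'E'
from h import *
import pickle
from plant import cams,telemetry
d=cams.snapshot("wrist");pickle.dump(d,open("w22.pkl","wb"));a=d["image"]
u=pj(d,[[.509,-.156,.03]])[0].astype(int);x0,y0=max(0,u[0]-60),max(0,u[1]-60);print(x0,y0)
cv2.imwrite("pics/w22.png",cv2.resize(a[y0:y0+120,x0:x0+120],None,fx=5,fy=5,interpolation=cv2.INTER_CUBIC))
E
```

```text
t 31.8 pos [ 0.4508 -0.1491  0.1755] k -1 op 0.7 F [-0.7 -0.7 -0.1] q7 -1.57
shift frac [-0.043   0.0166  0.018 ] turn frac [ 0.0009  0.0103 -0.0029] rows 0.2 0.1
220 69
```

View pics/w22.png

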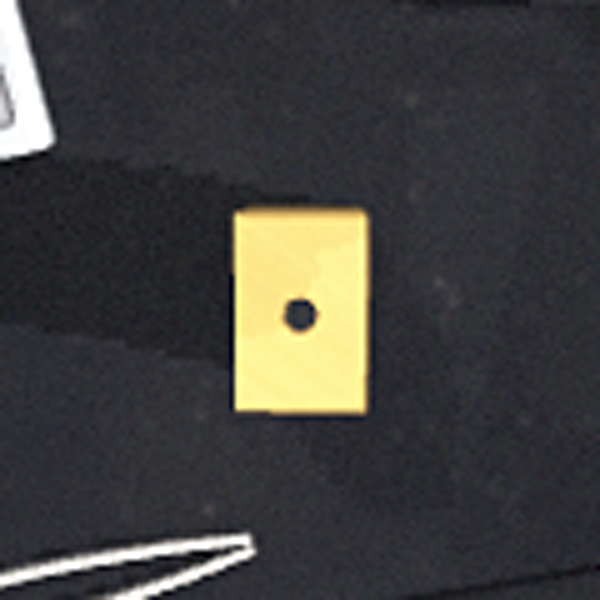

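Run:
```python
from h import *
import pickle
d=pickle.load(open("w22.pkl","rb"))
c=lambda a,x,y:np.array(a)/5+[x-.4,y-.4]
v,e=fit(d,c([[234,217],[367,214],[367,411],[235,412]],220,69),.032,.022,.064);print(v.round(4),np.degrees(v[2]).round(1),e.round(2))
```

```text
[ 0.5095 -0.1556 -0.1756] -10.1 0.43
```

Request:
send_rows:
  commands: [0.1,-0.01,0,0,0.008,0,0.3,0.1,-0.01,-0.02,0,0,0,0.3,0.03,0,-0.1,0,0,0,0.3,0,0,-0.12,0,0,0,0.3,0,0,-0.1,0,0,0,0.3,0,0,0,0,0,0,0.3,0,0,0,0,0,0,0.3]

```text
clock: 32.55
tool_pos: [0.5183, -0.139, 0.0881]
eef_rot: [0.708, -0.052, -0.702, -0.056]
contact_force: [0.1, -0.2, 0.6]
opening: 0.701
```

```bash
python3 go.py 0.5095 -0.1556 0.009 -10.2
```

```text
t 32.55 pos [ 0.5183 -0.139   0.0881] k -1 op 0.701 F [ 0.1 -0.2  0.6] q7 -1.59
shift frac [-0.0351 -0.0664 -0.3164] turn frac [-0.0037  0.0061 -0.0159] rows 1.6 0.2
```

Request:
send_rows:
  commands: [-0.035,-0.066,0,-0.004,0.006,-0.016,0.3,0,0,-0.04,0,0,0,0.3,0,0,-0.06,0,0,0,0.3,0,0,0,0,0,0,0.3,0,0,0,0,0,0,0.3]

```text
clock: 33.05
tool_pos: [0.5116, -0.1578, 0.0662]
eef_rot: [0.707, -0.065, -0.702, -0.063]
contact_force: [1.4, -0.0, 0.0]
opening: 0.705
```

```bash
python3 go.py 0.5095 -0.1556 0.009 -10.2
```

```text
t 33.05 pos [ 0.5116 -0.1578  0.0662] k -1 op 0.705 F [ 1.4 -0.   0. ] q7 -1.59
shift frac [-0.0086  0.009  -0.229 ] turn frac [0.0021 0.0045 0.0016] rows 1.1 0.1
```

Request:
send_rows:
  commands: [-0.01,0.009,-0.05,0.002,0.004,0.001,0.3,-0.004,0,-0.08,0,0.002,0,0.3,-0.003,0,-0.07,0,0,0,0.3,0,0,-0.02,0,0,0,0.3,0,0,0,0,0,0,0.3,0,0,0,0,0,0,0.3]

```text
clock: 33.65
tool_pos: [0.5088, -0.1553, 0.0103]
eef_rot: [0.705, -0.063, -0.704, -0.063]
contact_force: [-0.5, 0.0, -0.1]
opening: 0.7
```

```bash
python3 go.py 0.5095 -0.1556 0.009 -10.2
```

```text
t 33.65 pos [ 0.5088 -0.1553  0.0103] k -1 op 0.7 F [-0.5  0.  -0.1] q7 -1.6
shift frac [ 0.003  -0.001  -0.0053] turn frac [-0.      0.0007  0.0006] rows 0.0 0.0
```

Request:
send_rows:
  commands: [0.002,0,0,0,0,0,0.5,0,0,0,0,0,0,0.7,0,0,0,0,0,0,0.8,0,0,0,0,0,0,1,0,0,0,0,0,0,1,0,0,0,0,0,0,1,0,0,0,0,0,0,1,0,0,0,0,0,0,1,0,0,0,0,0,0,1]
  newtons: 25

```text
clock: 34.55
tool_pos: [0.511, -0.1558, 0.0126]
eef_rot: [0.706, -0.063, -0.702, -0.063]
contact_force: [-0.3, 0.1, -0.7]
opening: 0.246
```

```bash
python3 go.py 0.602 0.271 0.13 -4.2
```

```text
t 34.55 pos [ 0.511  -0.1558  0.0126] k -1 op 0.246 F [-0.3  0.1 -0.7] q7 -1.6
shift frac [0.3639 1.7071 0.4694] turn frac [0.0004 0.0034 0.0673] rows 9.0 0.7
```

Request:
send_rows:
  commands: [0,0,0.06,0,0,0,1,0,0,0.12,0,0,0,1,0,0,0.14,0,0,0,1,0.01,0.06,0.14,0,0,0,1,0.03,0.12,0.02,0,0,0.01,1,0.04,0.17,0,0,0,0.01,1,0.04,0.18,0,0,0,0.01,1,0.04,0.18,0,0,0,0.01,1,0.04,0.18,0,0,0,0.01,1,0.04,0.18,0,0,0,0.01,1,0.04,0.18,0,0,0,0,1,0,0,0,0,0,0,1]

```text
clock: 35.75
tool_pos: [0.5762, 0.1677, 0.1354]
eef_rot: [-0.706, 0.031, 0.707, 0.032]
contact_force: [-0.5, 1.1, -1.5]
opening: 0.249
```

```bash
python3 go.py 0.6035 0.2716 0.12 -4.2
```

```text
t 35.75 pos [0.5762 0.1677 0.1354] k -1 op 0.249 F [-0.5  1.1 -1.5] q7 -2.0
shift frac [ 0.1091  0.4154 -0.0618] turn frac [-0.0003 -0.0002  0.0099] rows 2.2 0.1
```

Request:
send_rows:
  commands: [0.03,0.12,0,0,0,0.005,1,0.04,0.14,0,0,0,0.005,1,0.03,0.12,0,0,0,0,1,0.01,0.05,0,0,0,0,1,0,0,0,0,0,0,1,0,0,0,0,0,0,1]

```text
clock: 36.35
tool_pos: [0.6001, 0.276, 0.1323]
eef_rot: [-0.704, 0.027, 0.709, 0.023]
contact_force: [0.4, -0.4, -1.3]
opening: 0.249
```

```bash
python3 go.py 0.6035 0.2716 0.1 -4.2
```

```text
t 36.35 pos [0.6001 0.276  0.1323] k -1 op 0.249 F [ 0.4 -0.4 -1.3] q7 -2.12
shift frac [ 0.0137 -0.0176 -0.1292] turn frac [ 0.0036 -0.0053 -0.0013] rows 0.7 0.1
```

Request:
send_rows:
  commands: [0.012,-0.017,-0.06,0.003,-0.004,0,1,0,0,-0.08,0,0,0,1,0,0,-0.03,0,0,0,1,0,0,0,0,0,0,1,0,0,0,0,0,0,1]

```text
clock: 36.85
tool_pos: [0.6035, 0.26, 0.0899]
eef_rot: [-0.706, 0.032, 0.707, 0.026]
contact_force: [-0.0, 0.6, -2.1]
opening: 0.25
```

```bash
python3 go.py 0.6035 0.2716 0.085 -4.2
```

```text
t 36.85 pos [0.6035 0.26   0.0899] k -1 op 0.25 F [-0.   0.6 -2.1] q7 -2.11
shift frac [-0.0001  0.0465 -0.0195] turn frac [ 0.0051 -0.0017  0.0052] rows 0.3 0.1
```

Request:
send_rows:
  commands: [0,0.046,0,0.005,-0.001,0.005,1,0,0,0,0,0,0,1,0,0,0,0,0,0,1]

```text
clock: 37.15
tool_pos: [0.6049, 0.2724, 0.0921]
eef_rot: [0.707, -0.025, -0.706, -0.027]
contact_force: [0.1, -0.7, -2.8]
opening: 0.246
```

```bash
python3 go.py 0.6035 0.2716 0.0355 -4.2;python3 - <<'E'
from h import *
from plant import cams,telemetry
d=cams.snapshot("wrist");a=d["image"][120:340,150:430];a=cv2.LUT(a,np.array([255*(i/255)**.5 for i in range(256)]).astype(np.uint8))
cv2.imwrite("pics/w23.png",cv2.resize(a,None,fx=2.7,fy=2.7))
E
```

```text
t 37.15 pos [0.6049 0.2724 0.0921] k -1 op 0.246 F [ 0.1 -0.7 -2.8] q7 -2.11
shift frac [-0.0055 -0.0031 -0.2262] turn frac [-0.0011  0.0014  0.0002] rows 1.1 0.0
```

View pics/w23.png

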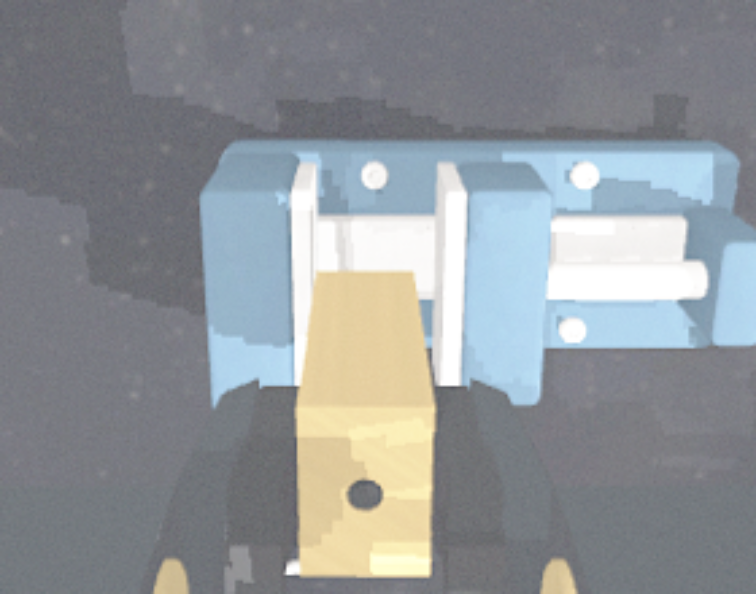

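Request:
send_rows:
  commands: [-0.008,-0.007,-0.03,-0.001,0.001,0,1,-0.002,0,-0.05,0,0,0,1,0,0,0,0,0,0,1,0,0,0,0,0,0,1]

```text
clock: 37.6
tool_pos: [0.6017, 0.2713, 0.0702]
eef_rot: [0.707, -0.025, -0.707, -0.026]
contact_force: [-0.5, -0.8, -2.1]
opening: 0.246
```

```bash
python3 go.py 0.6035 0.2705 0.0355 -4.2;python3 - <<'E'
from h import *
from plant import cams,telemetry
d=cams.snapshot("wrist");a=d["image"][120:340,150:430];a=cv2.LUT(a,np.array([255*(i/255)**.5 for i in range(256)]).astype(np.uint8))
cv2.imwrite("pics/w24.png",cv2.resize(a,None,fx=2.7,fy=2.7))
E
```

```text
t 37.6 pos [0.6017 0.2713 0.0702] k -1 op 0.246 F [-0.5 -0.8 -2.1] q7 -2.11
shift frac [ 0.0072 -0.0034 -0.1389] turn frac [-0.0004  0.0001 -0.0004] rows 0.7 0.0
```

View pics/w24.png

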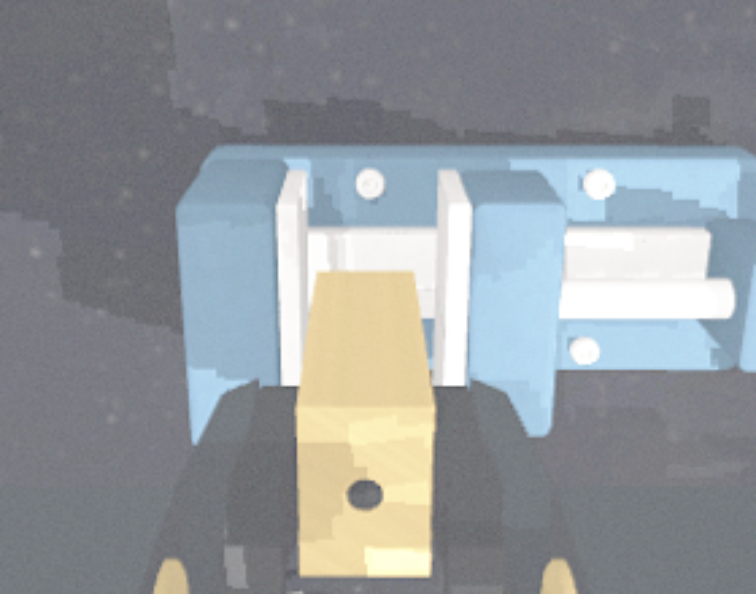

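Request:
send_rows:
  commands: [0.004,-0.003,-0.04,0,0,0,1,-0.001,0,-0.05,0,0,0,1,-0.002,0,-0.035,0,0,0,1,0,0,0,0,0,0,1,0,0,0,0,0,0,1]

```text
clock: 38.15
tool_pos: [0.6014, 0.2701, 0.0353]
eef_rot: [-0.706, 0.026, 0.707, 0.026]
contact_force: [1.2, 0.5, -0.9]
opening: 0.248
```

```bash
python3 go.py 0.6035 0.2705 0.0355 -4.2
```

```text
t 38.15 pos [0.6014 0.2701 0.0353] k -1 op 0.248 F [ 1.2  0.5 -0.9] q7 -2.11
shift frac [0.0083 0.0017 0.0006] turn frac [ 0.0001 -0.0008 -0.0003] rows 0.0 0.0
```

Request:
send_rows:
  commands: [0.002,0,-0.008,0,0,0,1,0,0,0,0,0,0,1,0,0,-0.006,0,0,0,1,0,0,0,0,0,0,1]

```text
clock: 38.55
tool_pos: [0.6033, 0.2709, 0.0354]
eef_rot: [0.707, -0.025, -0.706, -0.026]
contact_force: [-0.1, 0.2, -1.3]
opening: 0.249
```

```bash
python3 go.py 0.6035 0.2705 0.0355 -4.2;python3 - <<'E'
from h import *
from plant import cams,telemetry
d=cams.snapshot("scene");a=d["image"][210:310,170:280];a=cv2.LUT(a,np.array([255*(i/255)**.5 for i in range(256)]).astype(np.uint8))
cv2.imwrite("pics/s24.png",cv2.resize(a,None,fx=5.5,fy=5.5))
E
```

```text
t 38.55 pos [0.6033 0.2709 0.0354] k -1 op 0.249 F [-0.1  0.2 -1.3] q7 -2.11
shift frac [ 0.0009 -0.0017  0.0004] turn frac [-0.0011  0.0011 -0.0002] rows 0.0 0.0
```

View pics/s24.png

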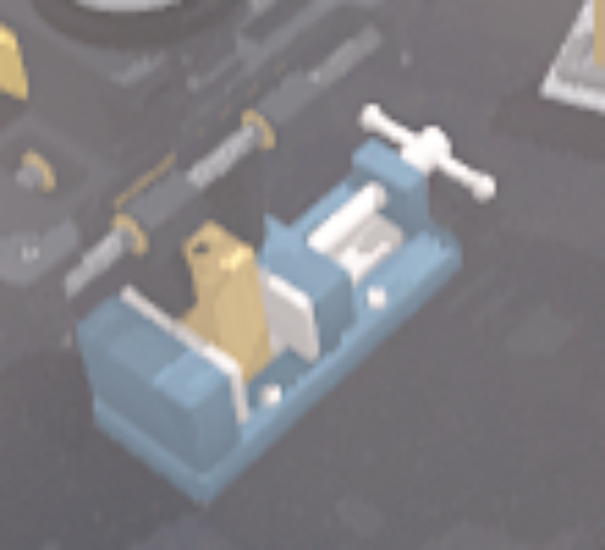

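Request:
send_rows:
  commands: [0,0,0,0,0,0,0.6,0,0,0,0,0,0,0.5,0,0,0,0,0,0,0.5,0,0,0,0,0,0,0.5,0,0,0.08,0,0,0,0.5,0,0,0.14,0,0,0,0.5,0,0,0.18,0,0,0,0.5,0,0,0.18,0,0,0,0.5,-0.1,0,0.05,0,0,0,0.7,-0.14,0,0,0,0,0,1,-0.02,0,0,0,0,0,1,0,0,0,0,0,0,1]

```text
clock: 39.8
tool_pos: [0.5364, 0.2699, 0.1985]
eef_rot: [0.708, -0.025, -0.705, -0.027]
contact_force: [0.4, -0.5, -0.3]
opening: 0.158
```

```bash
python3 go.py 0.597 0.205 0.08 -4.2;python3 - <<'E'
from h import *
import pickle
from plant import cams,telemetry
d=cams.snapshot("wrist");pickle.dump(d,open("w25.pkl","wb"));a=d["image"]
u=pj(d,[[.6,.24,.05]])[0].astype(int);x0,y0=max(0,u[0]-90),max(0,u[1]-75);print(x0,y0)
cv2.imwrite("pics/w25.png",cv2.resize(a[y0:y0+150,x0:x0+190],None,fx=4,fy=4,interpolation=cv2.INTER_CUBIC))
E
```

```text
t 39.8 pos [0.5364 0.2699 0.1985] k -1 op 0.158 F [ 0.4 -0.5 -0.3] q7 -2.16
shift frac [ 0.2423 -0.2596 -0.4741] turn frac [-0.0015  0.0021  0.0006] rows 3.0 0.0
221 44
```

View pics/w25.png

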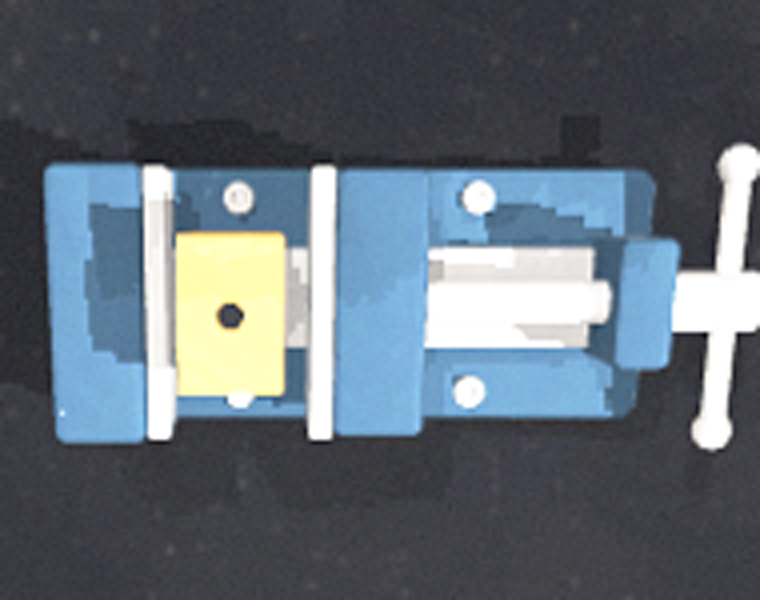

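Run:
```python
from h import *
import pickle
d=pickle.load(open("w25.pkl","rb"))
c=lambda a:np.array(a)/4+[221-.375,44-.375]
for n,px,L,W,z in [("short",c([[175,233],[285,233],[285,397],[176,395]]),.032,.022,.0865),
 ("slide",c([[312,167],[429,171],[423,435],[307,440]]),.06,.027,.057)]:
    v,e=fit(d,px,L,W,z);print(n,v.round(4),np.degrees(v[2]).round(1),e.round(2))
```

```text
short [ 0.6015  0.2705 -0.0796] -4.6 0.76
slide [ 0.5991  0.2398 -0.0705] -4.0 0.97
```

Request:
send_rows:
  commands: [0.04,-0.06,0,0,0.002,0,1,0.06,-0.07,-0.02,0,0,0,1,0.08,-0.08,-0.1,0,0,0,1,0.05,-0.04,-0.12,0,0,0,1,0,0,-0.12,0,0,0,1,0,0,-0.06,0,0,0,1,0,0,0,0,0,0,1,0,0,0,0,0,0,1]

```text
clock: 40.65
tool_pos: [0.6061, 0.202, 0.0859]
eef_rot: [0.709, -0.028, -0.704, -0.028]
contact_force: [-0.1, 0.1, 0.7]
opening: 0.001
```

```bash
python3 go.py 0.597 0.205 0.0125 -4.2
```

```text
t 40.65 pos [0.6061 0.202  0.0859] k -1 op 0.001 F [-0.1  0.1  0.7] q7 -2.02
shift frac [-0.0364  0.012  -0.2937] turn frac [-0.0006  0.004   0.0038] rows 1.5 0.1
```

Request:
send_rows:
  commands: [-0.036,0.012,-0.04,0,0.004,0.003,1,-0.004,0,-0.08,0,0,0,1,0,0,-0.06,0,0,0,1,0,0,0,0,0,0,1,0,0,0,0,0,0,1]

```text
clock: 41.15
tool_pos: [0.5973, 0.2078, 0.0417]
eef_rot: [0.708, -0.024, -0.705, -0.027]
contact_force: [1.0, 0.5, -0.2]
opening: 0.004
```

```bash
python3 go.py 0.597 0.205 0.0125 -4.2;python3 - <<'E'
from h import *
from plant import cams,telemetry
d=cams.snapshot("wrist");a=d["image"][150:340,170:450];a=cv2.LUT(a,np.array([255*(i/255)**.5 for i in range(256)]).astype(np.uint8))
cv2.imwrite("pics/w26.png",cv2.resize(a,None,fx=2.7,fy=2.7))
E
```

```text
t 41.15 pos [0.5973 0.2078 0.0417] k -1 op 0.004 F [ 1.   0.5 -0.2] q7 -2.03
shift frac [-0.0011 -0.0113 -0.1168] turn frac [-0.0027  0.003  -0.0005] rows 0.6 0.0
```

View pics/w26.png

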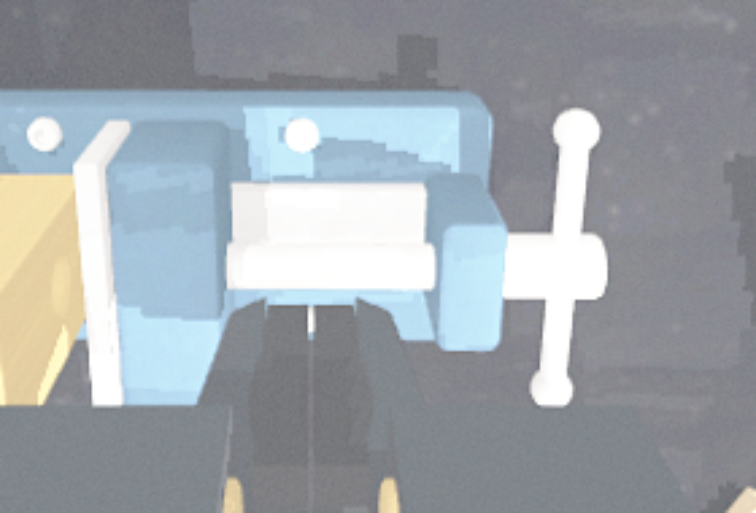

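Request:
send_rows:
  commands: [-0.003,-0.011,-0.03,-0.002,0.003,0,1,-0.002,0,-0.05,0,0,0,1,0,0,-0.02,0,0,0,1,0,0,0,0,0,0,1,0,0,0,0,0,0,1]

```text
clock: 41.7
tool_pos: [0.597, 0.2051, 0.0161]
eef_rot: [0.707, -0.025, -0.706, -0.026]
contact_force: [-0.3, -0.1, -0.4]
opening: 0.006
```

```bash
python3 go.py 0.597 0.205 0.0125 -4.2;python3 - <<'E'
from h import *
from plant import cams,telemetry
d=cams.snapshot("wrist");a=d["image"][150:340,170:450];a=cv2.LUT(a,np.array([255*(i/255)**.5 for i in range(256)]).astype(np.uint8))
cv2.imwrite("pics/w27.png",cv2.resize(a,None,fx=2.7,fy=2.7))
E
```

```text
t 41.7 pos [0.597  0.2051 0.0161] k -1 op 0.006 F [-0.3 -0.1 -0.4] q7 -2.03
shift frac [ 0.0001 -0.0003 -0.0143] turn frac [-0.0011  0.0013 -0.0004] rows 0.1 0.0
```

View pics/w27.png

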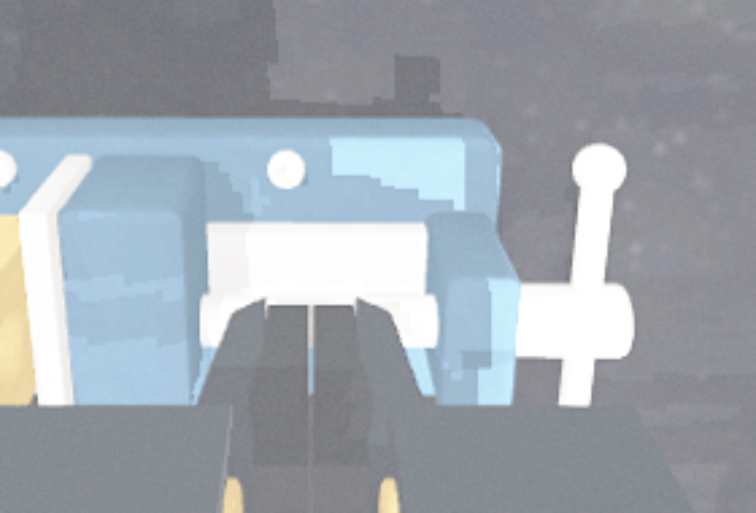

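Request:
send_rows:
  commands: [0,0,-0.009,-0.001,0.001,0,1,0,0.02,0,0,0,0,1,0.001,0.02,0,0,0,0,1,0,0,0,0,0,0,1]

```text
clock: 42.15
tool_pos: [0.5978, 0.2141, 0.0143]
eef_rot: [0.707, -0.027, -0.706, -0.025]
contact_force: [-1.2, -0.2, -0.7]
opening: 0.004
```

```bash
python3 go.py 0.598 0.2297 0.0145 -4.2
```

```text
t 42.15 pos [0.5978 0.2141 0.0143] k -1 op 0.004 F [-1.2 -0.2 -0.7] q7 -2.04
shift frac [0.0008 0.0624 0.0007] turn frac [0.0013 0.0007 0.0003] rows 0.3 0.0
```

Request:
send_rows:
  commands: [0,0.02,0,0.001,0,0,1,0.001,0.02,0,0,0,0,1,0,0,0,0,0,0,1]

```text
clock: 42.45
tool_pos: [0.5983, 0.2214, 0.0143]
eef_rot: [0.707, -0.028, -0.706, -0.025]
contact_force: [0.2, -0.2, -0.1]
opening: 0.002
```

```bash
python3 go.py 0.598 0.2297 0.0145 -4.2
```

```text
t 42.45 pos [0.5983 0.2214 0.0143] k -1 op 0.002 F [ 0.2 -0.2 -0.1] q7 -2.05
shift frac [-0.0013  0.0331  0.0006] turn frac [0.003  0.0005 0.0015] rows 0.2 0.0
```

Request:
send_rows:
  commands: [-0.001,0.02,0,0.003,0,0.001,1,0.001,0.02,0,0,0,0,1,0,0,0,0,0,0,1]

```text
clock: 42.75
tool_pos: [0.5983, 0.2222, 0.0144]
eef_rot: [-0.706, 0.032, 0.707, 0.023]
contact_force: [-0.4, -0.3, -0.3]
opening: 0.006
```

```bash
python3 go.py 0.598 0.2297 0.0145 -4.2
python3 - <<'E'
from h import *
from plant import cams,telemetry
d=cams.snapshot("scene");a=d["image"][210:310,170:280];a=cv2.LUT(a,np.array([255*(i/255)**.5 for i in range(256)]).astype(np.uint8))
cv2.imwrite("pics/s28.png",cv2.resize(a,None,fx=5.5,fy=5.5))
d=cams.snapshot("wrist");a=d["image"][150:340,170:450];a=cv2.LUT(a,np.array([255*(i/255)**.5 for i in range(256)]).astype(np.uint8))
cv2.imwrite("pics/w28.png",cv2.resize(a,None,fx=2.7,fy=2.7))
E
```

```text
t 42.75 pos [0.5983 0.2222 0.0144] k -1 op 0.006 F [-0.4 -0.3 -0.3] q7 -2.06
shift frac [-0.0011  0.0299  0.0003] turn frac [ 0.0078 -0.0011  0.0035] rows 0.1 0.1
```

View pics/s28.png

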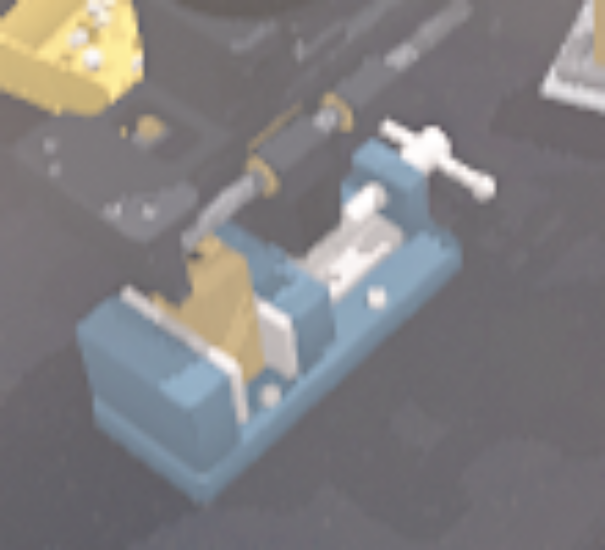

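View pics/w28.png

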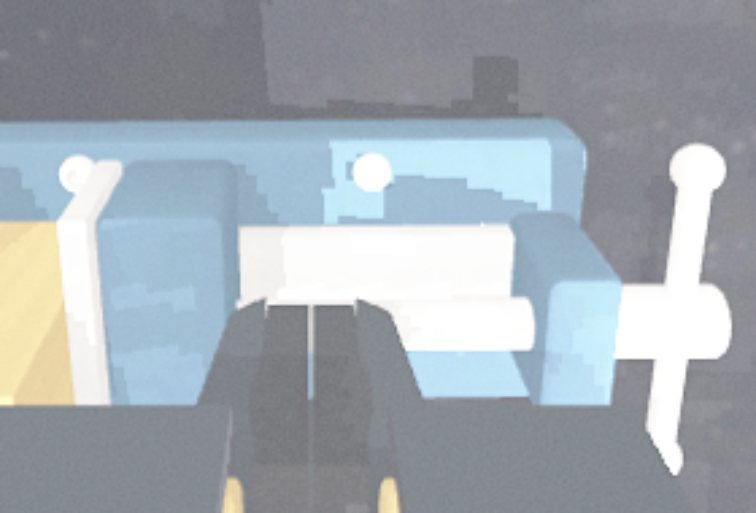

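Run:
```python
from h import *
from plant import cams,telemetry
s=telemetry.get_state();p=s["tool_pos"]
d=cams.snapshot("scene");f=5;x0,y0=150,170
b=cv2.resize(d["image"][y0:y0+110,x0:x0+140],None,fx=f,fy=f,interpolation=cv2.INTER_CUBIC);b=cv2.LUT(b,np.array([255*(i/255)**.5 for i in range(256)]).astype(np.uint8))
S=np.array([[f,0,-f*x0+2],[0,f,-f*y0+2],[0,0,1]]);dd=dict(d);dd["intrinsics"]=S@d["intrinsics"]
th=np.radians(-4.2)
quad(b,dd,rect(p[0],p[1],th,.075,.187,.113),(0,0,255));quad(b,dd,rect(p[0],p[1],th,.075,.187,.078),(0,255,0))
quad(b,dd,rect(.6015,.2705,th,.032,.022,.0865),(255,0,255))
cv2.imwrite("pics/s29.png",b)
```

```text
(no output)
```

View pics/s29.png

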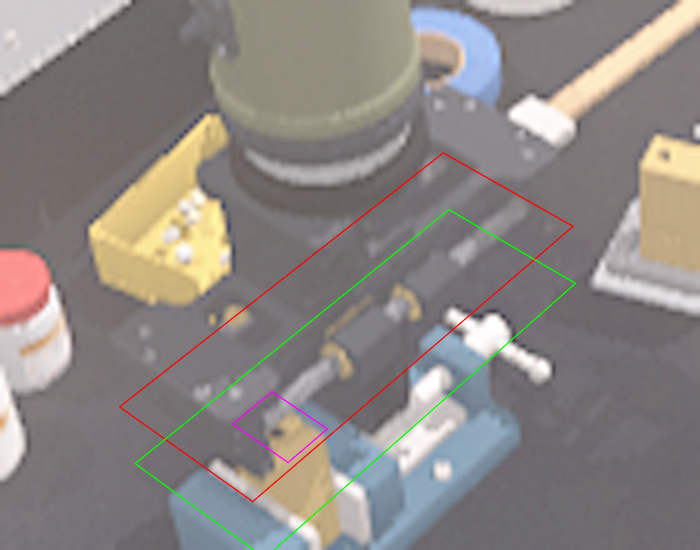

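Run:
```python
from h import *
from plant import cams,telemetry
d=cams.snapshot("wrist")
c=lambda a:np.array(a)/2.7+[170-.3,150-.3]
P=bp(d,c([[60,223],[237,225],[77,405]]),.057);print(P.round(4))
u=np.array([.073,.997])
print("front/back along +y':",P[:,:2]@u, "fixed face:",np.array([.603,.2856])@u,"back0",np.array([.5985,.2263])@u)
a=d["image"][190:310,150:300];a=cv2.LUT(a,np.array([255*(i/255)**.5 for i in range(256)]).astype(np.uint8))
cv2.imwrite("pics/w30.png",cv2.resize(a,None,fx=5,fy=5))
```

```text
[[0.6308 0.2607 0.057 ]
 [0.628  0.2324 0.057 ]
 [0.5969 0.2634 0.057 ]]
front/back along +y': [0.30599203 0.27751755 0.30621248] fixed face: 0.3287622 back0 0.2693116
```

View pics/w30.png

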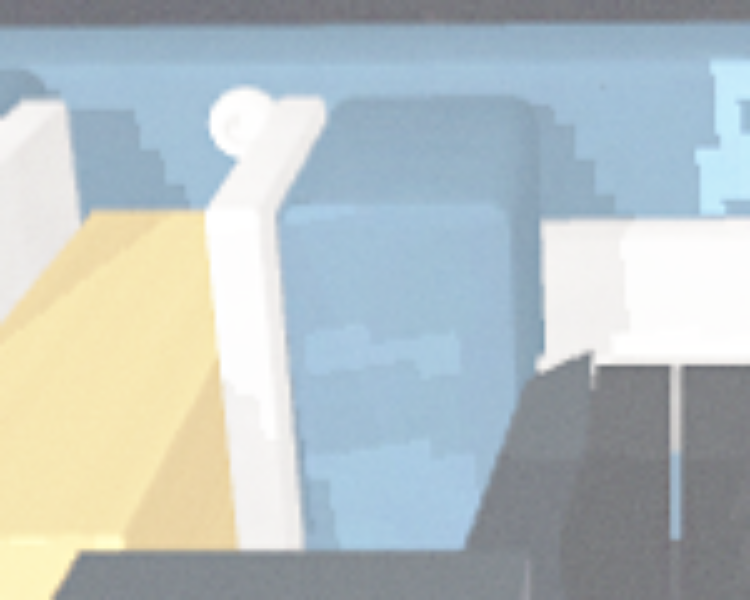

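Request:
send_rows:
  commands: [0,0.03,0,0.004,0,0.002,1,0,0.04,0,0,0,0,1,0,0.04,0,0,0,0,1]

```text
clock: 43.25
tool_pos: [0.5979, 0.2217, 0.0147]
eef_rot: [-0.703, 0.046, 0.709, 0.016]
contact_force: [-0.6, -17.7, 6.9]
opening: 0.005
```

```bash
python3 go.py 0.598 0.2297 0.0145 -4.2
python3 - <<'E'
from h import *
from plant import cams,telemetry
d=cams.snapshot("wrist")
a=d["image"][190:310,150:300];a=cv2.LUT(a,np.array([255*(i/255)**.5 for i in range(256)]).astype(np.uint8))
cv2.imwrite("pics/w31.png",cv2.resize(a,None,fx=5,fy=5))
E
```

```text
t 43.25 pos [0.5979 0.2217 0.0147] k -1 op 0.005 F [ -0.6 -17.7   6.9] q7 -2.08
shift frac [ 0.0006  0.0321 -0.0009] turn frac [ 0.0267 -0.0065  0.0097] rows 0.2 0.3
```

View pics/w31.png

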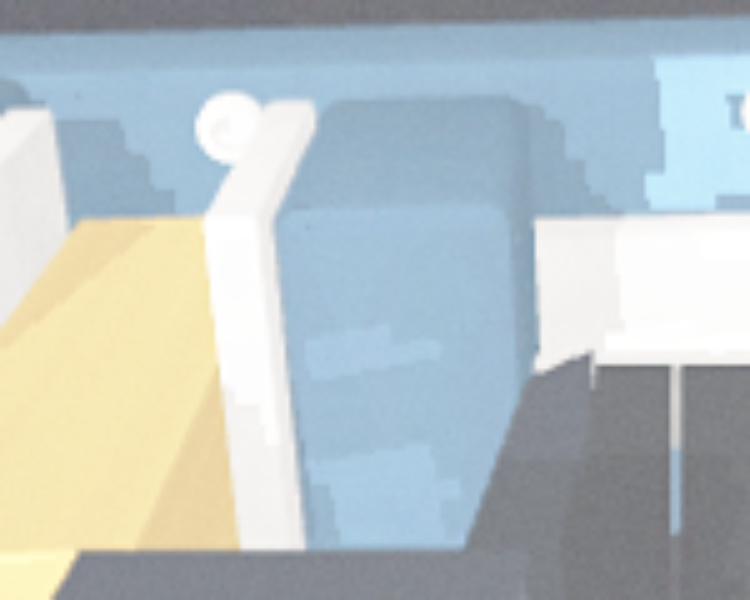

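Request:
send_rows:
  commands: [0,-0.03,0,0.02,-0.005,0.008,1,0,-0.03,0,0.005,0,0,1,0,0,0.06,0,0,0,1,0,0,0.12,0,0,0,1,0,0,0.18,0,0,0,1,0,0,0.18,0,0,0,1,-0.1,0.06,0.14,0,0,0,1,-0.14,0.06,0.02,0,0,0,1,-0.04,0.04,0,0,0,0,1,0,0,0,0,0,0,1,0,0,0,0,0,0,1]

```text
clock: 44.4
tool_pos: [0.526, 0.2687, 0.2052]
eef_rot: [0.709, -0.013, -0.704, -0.029]
contact_force: [0.1, -0.6, 0.7]
opening: 0.003
```

```bash
python3 go.py 0.535 0.25 0.19 -4.2;python3 - <<'E'
from h import *
import pickle
from plant import cams,telemetry
d=cams.snapshot("wrist");pickle.dump(d,open("w32.pkl","wb"));a=d["image"]
u=pj(d,[[.6,.24,.05]])[0].astype(int);x0,y0=max(0,u[0]-90),max(0,u[1]-75);print(x0,y0)
cv2.imwrite("pics/w32.png",cv2.resize(a[y0:y0+150,x0:x0+190],None,fx=4,fy=4,interpolation=cv2.INTER_CUBIC))
d=cams.snapshot("top");pickle.dump(d,open("top1.pkl","wb"));a=d["image"]
cv2.imwrite("pics/t32.png",cv2.resize(a[180:260,260:420],None,fx=5,fy=5,interpolation=cv2.INTER_CUBIC))
E
```

```text
t 44.4 pos [0.526  0.2687 0.2052] k -1 op 0.003 F [ 0.1 -0.6  0.7] q7 -2.14
shift frac [ 0.0361 -0.0747 -0.0607] turn frac [-0.0146  0.0051 -0.0086] rows 0.5 0.2
223 33
```

View pics/w32.png

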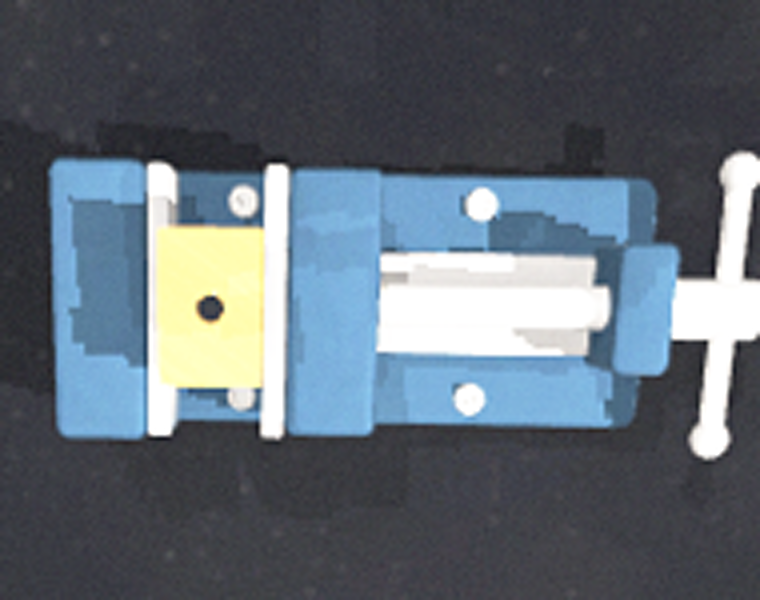

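View pics/t32.png

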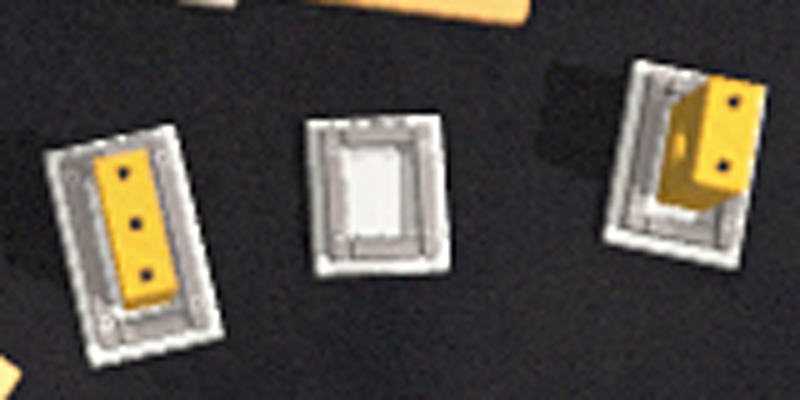

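Run:
```python
from h import *
import pickle
d=pickle.load(open("w32.pkl","rb"))
c=lambda a:np.array(a)/4+[223-.375,33-.375]
for n,px,L,W,z in [("short",c([[158,227],[265,227],[263,387],[160,386]]),.032,.022,.0865),
 ("slide",c([[266,164],[381,170],[373,434],[261,438]]),.06,.027,.057)]:
    v,e=fit(d,px,L,W,z);print(n,v.round(4),np.degrees(v[2]).round(1),e.round(2))
    print("along y'",v[:2]@[.073,.997])
t=pickle.load(open("top1.pkl","rb"))
c2=lambda a:np.array(a)/5+np.array([260,180])-.4
R={}
for n,px,L,W,z in [("nestL",c2([[46,150],[176,126],[222,338],[96,364]]),.098,.06,.005),("long",c2([[94,157],[146,149],[174,293],[125,304]]),.06,.022,.069),
 ("nestM",c2([[635,62],[766,88],[738,268],[605,240]]),.084,.06,.005),("mid",c2([[714,76],[766,86],[744,193],[692,186]]),.046,.022,.069)]:
    v,e=fit(t,px,L,W,z);R[n]=v;print(n,v.round(4),np.degrees(v[2]).round(1),e.round(2))
# height check of nest blocks: holes/top scale already; offsets
for a,b in(("long","nestL"),("mid","nestM")):
    D=R[a][:2]-R[b][:2];th=R[b][2];print(a,(D@np.array([[np.cos(th),-np.sin(th)],[np.sin(th),np.cos(th)]])).round(4))
```

```text
short [ 0.6018  0.2742 -0.0674] -3.9 0.2
along y' 0.31735599082907984
slide [ 0.6001  0.2507 -0.0694] -4.0 1.02
along y' 0.29370666573385273
nestL [0.5499 0.0302 0.2341] 13.4 0.75
long [0.5496 0.0311 0.2178] 12.5 0.78
nestM [ 0.5916 -0.217  -0.1829] -10.5 0.21
mid [ 0.5934 -0.2177 -0.2082] -11.9 0.83
long [-0.0001  0.0009]
mid [ 0.0019 -0.0003]
```

```bash
python3 -c "
from plant import job,telemetry
s=telemetry.get_state();print(s['clock'],abs(s['qd']).max())
print(job.finish_job())"
```

```text
44.5 0.015110706663980272
the job is handed in; nothing more can be done
None
```

I handed the job in at about 44.5 s. The short block is clamped upright in the vice. The long and middle blocks stand in their own nests. The hand-in reports no verdict, so the results below are my own checks.

**Order of moves:** I set the short block on a free spot on the worktop. Then the middle block went to the middle nest, the long block to the long nest, and the short block into the vice. Last, I pushed the sliding jaw with the closed fingers until it stalled, with a side force of about 18 N.

**Last checks from the images before handing in:**

| Item | Measured |
|---|---|
| Long block, offset from nest centre | about 0 mm and 1 mm |
| Middle block, offset from nest centre | about 2 mm and 0 mm |
| Short block in the vice | within about 1 mm of mid-width, square to the jaws to under 1° |
| Sliding jaw | moved about 11 mm, so the joint is near 0.021 m |

The arm was clear of everything when I handed in. Block heights in the pockets were judged by feel: each block was lowered until it stopped at the expected height.

**What failed or disagreed:**
- **First grasp:** it closed above the short block. The real fingertips sit about 35 mm above the TCP that the arm reports. I found this by touching the block's top with the closed fingers, and corrected every later height for it. The block stayed upright.
- **Cameras:** the top and wrist cameras differed by about 4 mm in x, so I used the wrist camera for grasping and placing.
- **Gap between the jaws:** one reading during the push gave 22.8 mm. The later jaw travel fits a gap of about 22 mm on the block, and both are within tolerance.

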